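# Complete the fixing kit and put the spares back in stock

### The arm

A 6-joint arm with a two-finger parallel gripper is mounted at the origin on the work surface. World frame = base frame: x ahead of the robot, y to its left, z up, the work surface at z = 0. Lengths are in m, angles in rad, forces in N, time in s.
With the tool pointing down it reaches from about 0.275 to 0.75 m from the base axis. Payload 10.2 kg.
Tool frame: the origin (TCP) lies midway between the tips of the shut fingers; the grasp point (between the pads) lies 19 mm behind it; z points along the fingers, y is the direction in which the jaws open and shut (so a half turn about z gives the same grasp; the last joint's range is limited). The gripper opens to 85 mm and grips with 20 to 120 N. Pads are 22 mm wide; open, the fingers measure 114 mm over their backs; the gripper's body (76 mm by 85 mm) begins 54 mm behind the grasp point. The pads swing forward as they close: fully open they stand 13 mm farther back than shut.
Start: joints at [1.107, 0.313, 1.498, -0, 1.331, -0.223], TCP at [0.125, 0.51, 0.198] pointing down, gripper open.
Joint ranges: [-2.94, 2.94], [-0.97, 2.17], [0.19, 2.56], [-1.23, 4.37], [0.02, 3.11], [-2.88, 2.88]. Speed limits (rad/s): [2.39, 2.39, 3.01, 3.14, 3.14, 3.14].

### API

Orientations are given as a rotation vector (axis times angle).
In Python, from bench import ctrl, viewer gives the robot as it stands.
- The arm moves only by the shell command python3 -m crank 'ROWS'. ROWS is JSON, a list of rows, each a list of 7 numbers: the shift along the tool's x, y, z in m, then the turn, a rotation vector about the tool's x, y, z in units of 8 degrees (1.0 is 8 degrees), then the opening, from 0 (shut) to 1 (fully open). In form: [[tx, ty, tz, wx, wy, wz, gripper], ...]. A call has exactly 5 rows; each row shifts and turns the commanded pose from where the row before left it, along the tool's axes as they then stand; what a row does not reach is not made up. A row lasts 1/10 s, in which the tool goes at most 50 mm and 8.59 degrees, less where a joint would pass 70% of its speed; a pose out of reach is approached as far as the arm can. A call with a gripper value outside its range is refused whole. The fingers move at their own pace and stop on an object; the grip force is fixed at half the most. Time passes only in rows, so rows that do not move let the fingers close, or fill a call up. It gives the time, the measured TCP pose, the force and the opening at its end, in the units of the state.
- ctrl.read_state(): the state, without advancing time (a new reading comes with each control period).
- viewer.get_image(name): name is "scene" or "side" or "wrist"; returns the picture (420x560x3 uint8, red, green, blue); there is no depth.
- viewer.calibration(name): a dict with "vfov" (degrees; the focal length in pixels is half the picture's height over the tangent of half this angle, whatever the lens; pixels are square), "cx", "cy" (the principal point, pixels), "cam_to_world" (4x4, takes a point from camera to world coordinates). Camera axes: x right, y down, z forward; pixel columns grow to the right and rows downward; lengths in m; the calibration is good to about 2 mm. A picture is of the moment at which its call begins: read the wrist's pose just before it. calibration takes no time and is no camera call; for the wrist camera it gives the pose at the moment of the call.
- ctrl.job_done(): hands the job in, once; it reports no verdict.
The state is a dict: "time_s": time; "qpos": joint angles; "qvel": joint speeds; "tau": joint torques, N m; "tcp_pos": TCP position; "tcp_rot": TCP orientation; "ft_force": force on the tool from outside, world axes, zero at the start; "wrist_torque": the same for the moment, N m; "opening": finger opening in m.
Only numpy, scipy, OpenCV 4.12 (cv2) and the standard library are available. Lean on these libraries where they do the work, as an engineer would, in place of code of your own. Each camera call takes 0.05 s, during which the arm holds its last target.

### The job

Complete the kit tray from the loose hardware on the turntable: lay the eye bolt flat in the empty long bay and one of the two copper washers flat in the short bay. The tray already has its lag bolt, so leave that one where it is and lay the spare lag bolt and the spare washer in their own stock bins (each bin has a sample of its kind fixed on its front ledge). Do not disturb the scoop.

Things in the scene. Friction and masses are not known exactly. Their poses are not given: they have to be found in the camera images.
- lag_mid (a point): Loose black iron lag bolt lying flat, 75 mm long: hex head 16 mm across flats and 7.5 mm thick at its -x end, shank 10 mm across to +x, 50 g. Point: middle of its length on the shank, 6.6 mm above what it lies on; x along the bolt from head to tip, z up. Starts on a round turntable (260 mm across, top 60 mm above the shelf, turns stiffly).
- eye_mid (a point): Loose zinc eye bolt lying flat, 75 mm long, 9 mm thick: ring 30 mm across (12 mm hole) at its -x end, shank 9 mm across to +x, 45 g. Point: on the shank axis, 8 mm from the middle of the length towards the tip, 4.5 mm above what it lies on (ring's far edge 45.5 mm to -x, tip 29.5 mm to +x); x from ring to tip, z up. Starts on a round turntable (260 mm across, top 60 mm above the shelf, turns stiffly).
- washer_a_mid (a point): Loose copper washer, 25 mm across, 5 mm thick, 8 mm hole, 18 g, lying flat. Point: its centre, half-way up; z up. Identical to the other washer; either may serve for the kit. Starts on a round turntable (260 mm across, top 60 mm above the shelf, turns stiffly).
- washer_b_mid (a point): The other loose copper washer: 25 mm across, 5 mm thick, 8 mm hole, 18 g, lying flat. Point: its centre, half-way up; z up. Starts on a round turntable (260 mm across, top 60 mm above the shelf, turns stiffly).
- kit_lag_mid (a point): The lag bolt that is already in the kit tray (same as the loose one: 75 mm long, head at -x), lying in the tray's long bay at y = -68 mm. Point: middle of its length, 6.6 mm above the bay's floor. It stays there.
- kit: Fixed wooden kit tray, 118 mm (its x) by 208 mm (y), floor 4 mm and wall tops 14 mm above the shelf, walls 4 mm. Origin: under its centre at shelf level; z up. Bays, in its frame: long bays (110 by 64 mm) centred at x 0, y -68 (already holds a lag bolt) and x 0, y 0 (empty); short bay (85 mm along x by 64 mm) centred at x -12.5, y +68 mm; a wooden block fills the rest of that row.
- bin_lag: Fixed grey steel stock bin for lag bolts, empty. Inside 90 mm (its x) by 130 mm (y), floor 4 mm and wall tops 22 mm above the shelf, walls 3 mm thick. Origin: under the middle of the inside, at shelf level; z up. On its -x side (towards the robot) a brown ledge 32 mm deep carries one sample of the kind, fixed, up to 24 mm above the shelf. Bins and kit tray swap places between starts.
- bin_washer: Fixed grey steel stock bin for copper washers, empty. Inside 90 mm (its x) by 130 mm (y), floor 4 mm and wall tops 22 mm above the shelf, walls 3 mm thick. Origin: under the middle of the inside, at shelf level; z up. On its -x side (towards the robot) a brown ledge 32 mm deep carries one sample of the kind, fixed, up to 24 mm above the shelf. Bins and kit tray swap places between starts.
- bin_eye: Fixed grey steel stock bin for eye bolts, empty, not needed in this job. Inside 90 mm (its x) by 130 mm (y), floor 4 mm and wall tops 22 mm above the shelf, walls 3 mm thick. Origin: under the middle of the inside, at shelf level; z up. On its -x side (towards the robot) a brown ledge 32 mm deep carries one sample of the kind, fixed, up to 24 mm above the shelf. Bins and kit tray swap places between starts.
- scoop_mid (a point): Bystander: green enamel scoop with wooden handle, 160 mm long, 57 mm wide, 32 mm high, lying loose on the shelf beyond the turntable. Point: near its middle, 14 mm up; x from handle to mouth.
Things that resemble listed ones, but are neither listed nor needed, are in the scene too. Leave any blue look-alike of the part that bears lag_mid alone.

How it is judged:
At the end, for the whole second after the job is handed in: Spare lag bolt flat (0.2 rad) on its bin's floor; eye bolt flat in the kit's middle long bay (point within 40 mm along, 28 mm across); one washer flat in the short bay (centre within 31 mm along, 22 mm across), the other in the washer bin; kit's own lag bolt still in its bay; all at rest (x of lag_mid in the frame of bin_lag between -0.042 and 0.042 m and y of lag_mid in the frame of bin_lag between -0.062 and 0.062 m and z of lag_mid in the frame of bin_lag below 0.017 m and angle between lag_mid's own x axis and vertical between 1.37 and 1.77 rad and x of eye_mid in the frame of kit between -0.04 and 0.04 m and y of eye_mid in the frame of kit between -0.028 and 0.028 m and z of eye_mid in the frame of kit below 0.013 m and angle between eye_mid's own x axis and vertical between 1.37 and 1.77 rad and x of kit_lag_mid in the frame of kit between -0.04 and 0.04 m and y of kit_lag_mid in the frame of kit between -0.096 and -0.04 m and z of kit_lag_mid in the frame of kit below 0.016 m and ((x of washer_a_mid in the frame of kit between -0.044 and 0.019 m and y of washer_a_mid in the frame of kit between 0.046 and 0.09 m and z of washer_a_mid in the frame of kit below 0.011 m and x of washer_b_mid in the frame of bin_washer between -0.046 and 0.046 m and y of washer_b_mid in the frame of bin_washer between -0.066 and 0.066 m and z of washer_b_mid in the frame of bin_washer below 0.017 m) or (x of washer_b_mid in the frame of kit between -0.044 and 0.019 m and y of washer_b_mid in the frame of kit between 0.046 and 0.09 m and z of washer_b_mid in the frame of kit below 0.011 m and x of washer_a_mid in the frame of bin_washer between -0.046 and 0.046 m and y of washer_a_mid in the frame of bin_washer between -0.066 and 0.066 m and z of washer_a_mid in the frame of bin_washer below 0.017 m)) and linear speed of each of lag, eye, washer_a, washer_b below 0.02 m/s); the robot touches nothing.
It fails at once if the lag bolt already in the kit tray is moved by more than 20 mm (distance of kit_lag_mid from where it was at the start of the episode above 0.02 m).
It fails at once if the scoop is moved by more than 30 mm (distance of scoop_mid from where it was at the start of the episode above 0.03 m).
It also fails if it takes over 112 s, if anything falls off the work surface, if the arm or the gripper's body presses on something with over 40 N, if the wrist force passes 120 N, or if a joint passes its speed limit or range.

## Working session

There is one attempt and no reset: what is moved stays moved. The work goes in short steps, Python scripts to look and compute and a shell command to move; the robot and the scene stay as the last step left them, time stands still between calls to the robot, and variables do not carry over. Pictures are saved under pics/ and viewed, and the job is handed in when it is done.

```bash
ls; mkdir -p pics; python3 - <<'E'
from bench import ctrl, viewer
import cv2
s=ctrl.read_state(); print(s)
for n in ["scene","side","wrist"]:
    c=viewer.calibration(n); print(n,c)
    im=viewer.get_image(n); cv2.imwrite(f"pics/{n}0.png",im[:,:,::-1])
E
```

```text
pics
{'time_s': 0.0, 'qpos': array([ 1.10656925e+00,  3.13440865e-01,  1.49844181e+00, -2.15147889e-05,
        1.33099402e+00, -2.23396424e-01]), 'qvel': array([ 0.00148211, -0.00116037,  0.0003402 , -0.00034172, -0.00118607,
       -0.00046113]), 'tau': array([ 1.91136336e-03, -4.12269795e+01, -2.59741724e+01, -1.22052952e-04,
        4.17128336e-03,  3.38313203e-05]), 'tcp_pos': array([0.1250957 , 0.50956964, 0.197938  ]), 'tcp_rot': array([-3.77324674e-01, -3.11843408e+00,  1.90974330e-03]), 'ft_force': array([-0.25918143, -0.27091631, -0.50174562]), 'wrist_torque': array([ 0.01463685, -0.04100197, -0.02942526]), 'opening': 0.08534674958498459}
scene {'vfov': 49.88687616573895, 'cx': 282.0302559287663, 'cy': 197.7844703234595, 'cam_to_world': array([[-0.87389884,  0.35600917, -0.33099591,  0.95442768],
       [ 0.48597962,  0.65548366, -0.57807005,  0.5023127 ],
       [ 0.01116417, -0.66603201, -0.74583961,  0.77514764],
       [ 0.        ,  0.        ,  0.        ,  1.        ]])}
side {'vfov': 48.24176709618546, 'cx': 283.4559656270798, 'cy': 216.76800807651009, 'cam_to_world': array([[ 0.68339224, -0.50889992,  0.5234462 , -0.0068699 ],
       [-0.72998985, -0.48564562,  0.48089828, -0.64465945],
       [ 0.00948026, -0.71075256, -0.70337822,  0.93617902],
       [ 0.        ,  0.        ,  0.        ,  1.        ]])}
wrist {'vfov': 71.01751578800472, 'cx': 279.345178327223, 'cy': 209.9459003200203, 'cam_to_world': array([[ 0.23758224,  0.92023673,  0.31099684,  0.0449871 ],
       [ 0.97136657, -0.22465117, -0.07732291,  0.52982417],
       [-0.00128958,  0.32046249, -0.94726033,  0.37356917],
       [ 0.        ,  0.        ,  0.        ,  1.        ]])}
```

View pics/scene0.png

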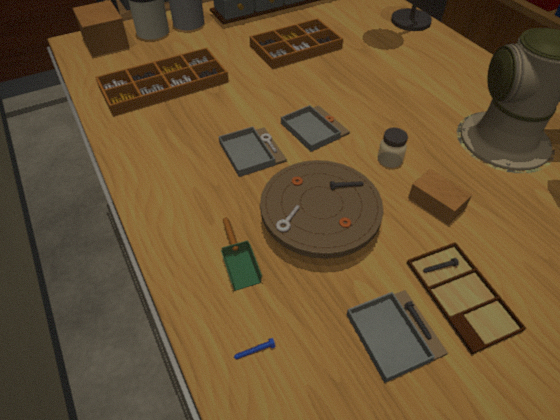

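View pics/side0.png

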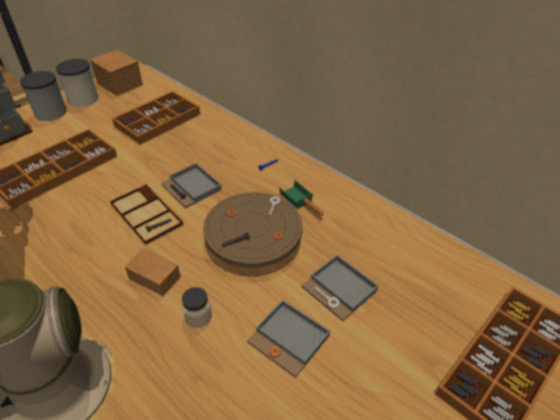

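View pics/wrist0.png

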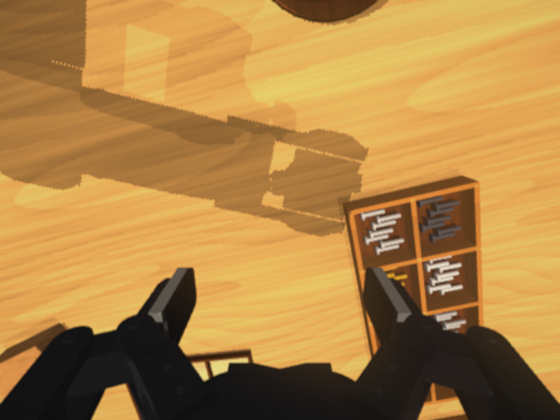

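Scene view: turntable at (322,205) with a lag bolt (347,184), an eye bolt (288,218) and washers (297,181) and (346,222). The kit tray is at (465,295), the lag bin at (390,335), the eye bin at (248,150) and the washer bin at (312,127). The scoop is at (240,260) and the blue decoy at (255,349). In the side view the same items sit around (253,230). Next I'll measure positions.

```bash
cat > h.py <<'E'
import numpy as np, cv2
from bench import ctrl, viewer
from scipy.spatial.transform import Rotation as R
def ray(n,u,v,c=None,H=420):
    c=c or viewer.calibration(n); f=H/2/np.tan(np.radians(c["vfov"])/2)
    M=c["cam_to_world"]; d=M[:3,:3]@np.array([(u-c["cx"])/f,(v-c["cy"])/f,1]); return M[:3,3],d
def onz(n,u,v,z,c=None):
    o,d=ray(n,u,v,c); return o+d*(z-o[2])/d[2]
def proj(n,p,c=None):
    c=c or viewer.calibration(n); f=210/np.tan(np.radians(c["vfov"])/2)
    M=c["cam_to_world"]; q=M[:3,:3].T@(np.asarray(p)-M[:3,3]); return f*q[0]/q[2]+c["cx"],f*q[1]/q[2]+c["cy"]
E
python3 - <<'E'
import cv2
s=cv2.imread("pics/scene0.png"); d=cv2.imread("pics/side0.png")
def z(im,x0,y0,x1,y1,k,n): cv2.imwrite("pics/"+n,cv2.resize(im[y0:y1,x0:x1],None,fx=k,fy=k,interpolation=cv2.INTER_CUBIC))
z(s,250,155,400,265,5,"z_s_tt.png")
z(s,340,235,530,385,4,"z_s_kit.png")
z(d,195,185,310,275,6,"z_d_tt.png")
z(d,100,150,230,250,6,"z_d_kit.png")
z(s,210,100,360,180,5,"z_s_bins.png")
E
```

```text
(no output)
```

View pics/z_s_tt.png

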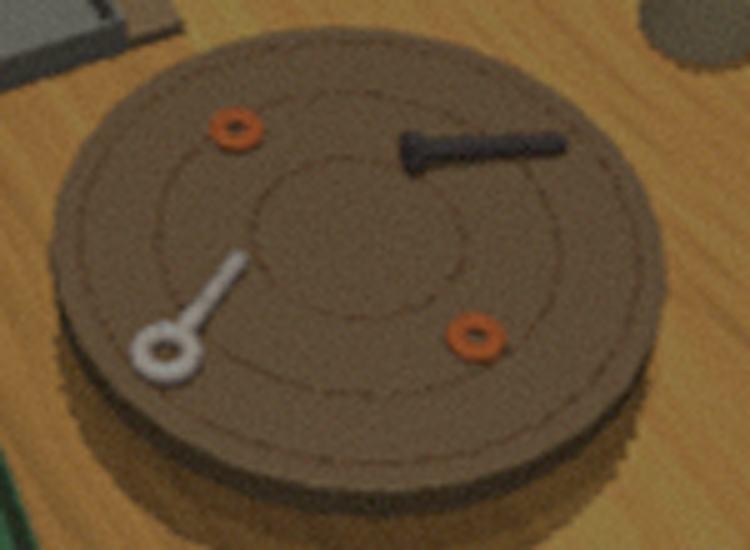

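View pics/z_s_kit.png

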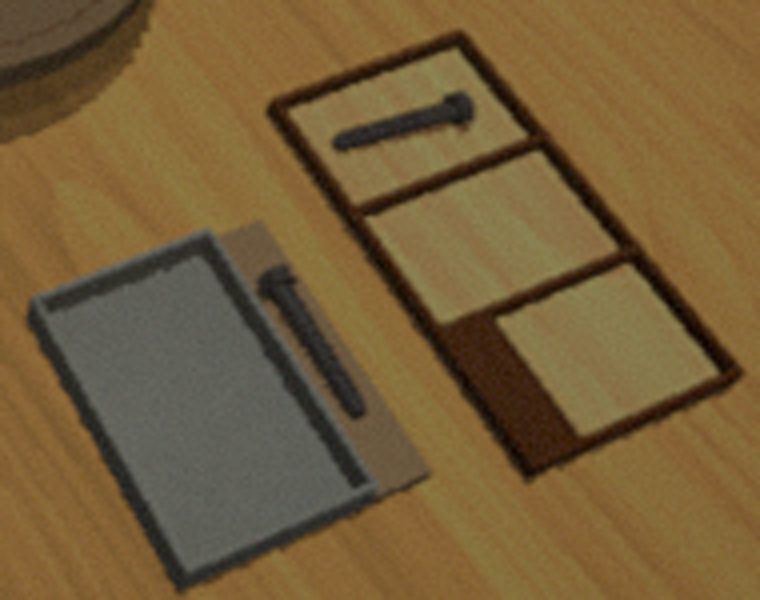

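View pics/z_d_tt.png

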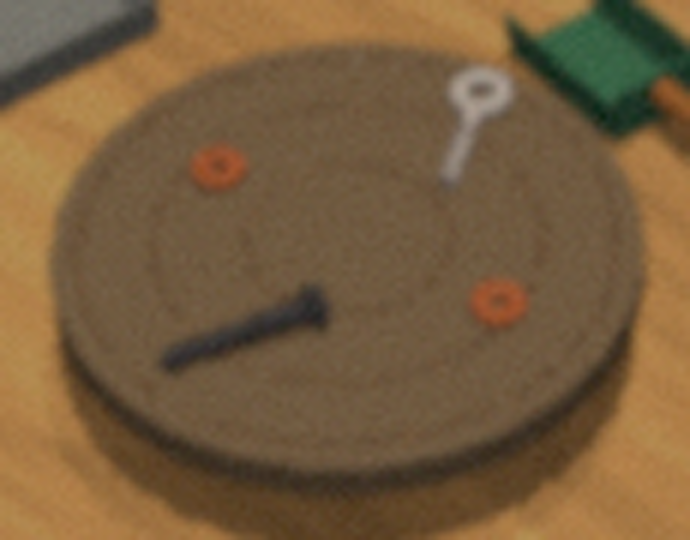

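View pics/z_d_kit.png

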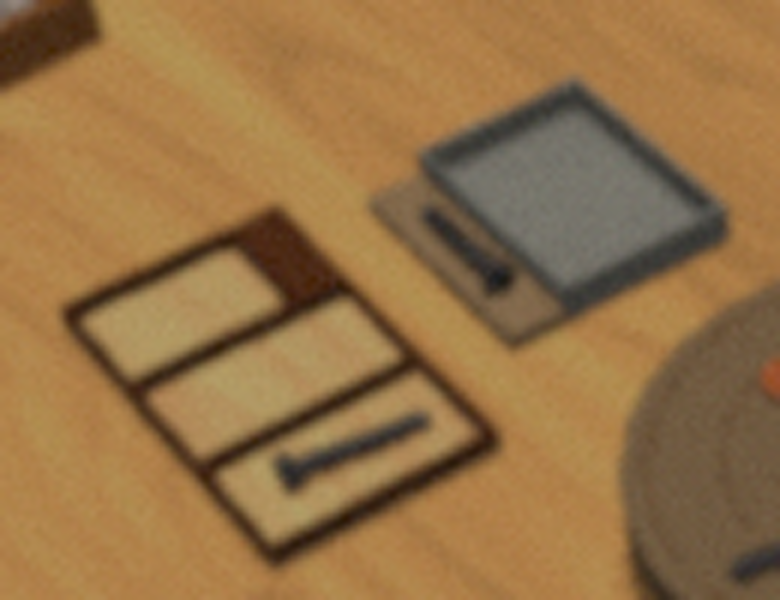

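View pics/z_s_bins.png

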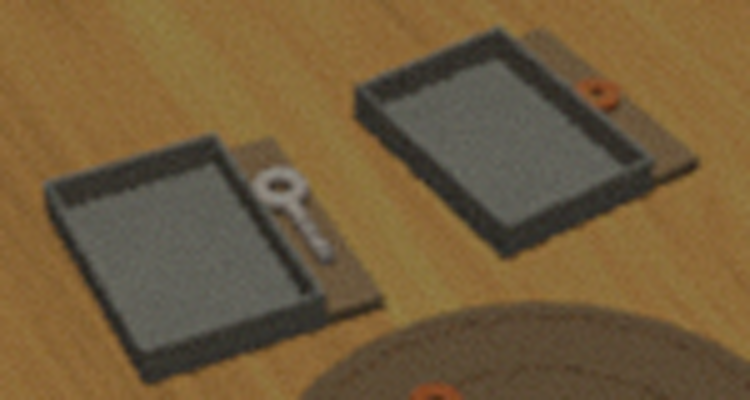

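```bash
cat > m1.py <<'E'
from h import *
S=lambda U,V,k,x,y:((U+.5)/k-.5+x,(V+.5)/k-.5+y)
st=lambda U,V:S(U,V,5,250,155); dt=lambda U,V:S(U,V,6,195,185)
sk=lambda U,V:S(U,V,4,340,235); dk=lambda U,V:S(U,V,6,100,150); sb=lambda U,V:S(U,V,5,210,100)
def p(name,z,a=None,b=None):
    o=[]
    for n,q in(("scene",a),("side",b)):
        if q: o.append(np.round(onz(n,*q,z)[:2]*1000,1))
    print(name,*o, np.round(np.mean(o,0),1))
p("washer1(scene left)",.0625,st(236,129),dt(499,301))
p("washer2",.0625,st(476,337),dt(218,166))
p("eye ring",.0645,st(167,351),dt(481,91))
p("eye tip",.0645,st(240,257),dt(449,180))
p("lag head",.0666,st(412,152),dt(316,306))
p("lag tip",.0666,st(563,144),dt(170,360))
print("kit, corners outer z14")
p("k1 lag-side +x",.014,sk(270,108),dk(495,437))
p("k2 lag-side -x",.014,sk(460,36),dk(275,560))
p("k3 short -x",.014,sk(738,372),dk(68,315))
p("k4 short +x",.014,sk(530,475),dk(280,210))
p("kitlag head",.0106,sk(460,108),dk(290,472)); p("kitlag tip",.0106,sk(338,142),dk(424,420))
print("laginner/outer corners z22")
p("L1",.022,sk(207,234),dk(570,298)); p("L2",.022,sk(34,302),dk(724,218)); p("L3",.022,sk(182,580),dk(574,84)); p("L4",.022,sk(374,490),dk(425,158))
print("washer bin z22")
p("W1",.022,sb(500,31)); p("W2",.022,sb(357,92)); p("W3",.022,sb(506,235)); p("W4",.022,sb(652,160))
E
python3 m1.py
```

```text
washer1(scene left) [584.9 -79.2] [585.7 -81.3] [585.3 -80.2]
washer2 [558.5  68. ] [559.   65.9] [558.8  67. ]
eye ring [672.6  15.9] [673.8  13.9] [673.2  14.9]
eye tip [621.7 -13. ] [622.1 -16.1] [621.9 -14.6]
lag head [527.  -27.7] [527.6 -30.1] [527.3 -28.9]
lag tip [ 4.666e+02 -4.000e-01] [464.8  -8.5] [465.7  -4.4]
kit, corners outer z14
k1 lag-side +x [479.  183.3] [470.5 172.7] [474.8 178. ]
k2 lag-side -x [362.9 195.9] [356.6 182.2] [359.8 189. ]
k3 short -x [384.7 396.9] [381.  385.3] [382.8 391.1]
k4 short +x [502.6 386.6] [496.  376.3] [499.3 381.5]
kitlag head [392.1 228.2] [394.2 225.2] [393.2 226.7]
kitlag tip [460.1 214.1] [456.5 208.2] [458.3 211.2]
laginner/outer corners z22
L1 [556.1 227.9] [549.4 213.9] [552.8 220.9]
L2 [647.9 217.7] [639.  204.7] [643.4 211.2]
L3 [666.2 351.1] [655.6 340.8] [660.9 346. ]
L4 [570.7 360.4] [565.5 348.2] [568.1 354.3]
washer bin z22
W1 [ 389.8 -340.4] [ 389.8 -340.4]
W2 [ 484.5 -331. ] [ 484.5 -331. ]
W3 [ 474.1 -196.6] [ 474.1 -196.6]
W4 [ 377.6 -210.1] [ 377.6 -210.1]
```

The two views agree to about 2 mm near the picture centre but differ by about 10 mm on the kit corners, and the kit measures 202 mm instead of 208. That looks like lens distortion. I'll estimate one radial term per camera from the known sizes and the two-view agreement.

```bash
cat > m2.py <<'E'
from h import *
from scipy.optimize import least_squares
exec(open("m1.py").read().split("def p")[0])
C={n:viewer.calibration(n) for n in("scene","side")}
def pt(n,q,z,k):
    c=C[n]; f=210/np.tan(np.radians(c["vfov"])/2)
    x,y=(q[0]-c["cx"])/f,(q[1]-c["cy"])/f
    rd=np.hypot(x,y); r=rd
    for _ in range(20): r=rd/(1+k*r*r)
    s=r/rd; M=c["cam_to_world"]; d=M[:3,:3]@[x*s,y*s,1]; o=M[:3,3]
    return (o+d*(z-o[2])/d[2])[:2]*1000
P={"w1":(.0625,st(236,129),dt(499,301)),"w2":(.0625,st(476,337),dt(218,166)),
"ring":(.0645,st(167,351),dt(481,91)),"tip":(.0645,st(240,257),dt(449,180)),
"k1":(.014,sk(270,108),dk(495,437)),"k2":(.014,sk(460,36),dk(275,560)),"k3":(.014,sk(738,372),dk(68,315)),"k4":(.014,sk(530,475),dk(280,210)),
"L1":(.022,sk(207,234),dk(570,298)),"L2":(.022,sk(34,302),dk(724,218)),"L3":(.022,sk(182,580),dk(574,84)),"L4":(.022,sk(374,490),dk(425,158)),
"kh":(.0106,sk(460,108),dk(290,472)),"kt":(.0106,sk(338,142),dk(424,420)),
"lh":(.0666,st(412,152),dt(316,306)),"lt":(.0666,st(563,144),dt(170,360))}
D=[("k1","k2",118),("k2","k3",208),("k3","k4",118),("k4","k1",208),("L1","L2",96),("L2","L3",136),("L3","L4",96),("L4","L1",136)]
def res(v):
    a={k:pt("scene",p[1],p[0],v[0]) for k,p in P.items()}; b={k:pt("side",p[2],p[0],v[1]) for k,p in P.items()}
    r=[a[k]-b[k]-v[2:4] for k in P]; 
    for i,j,d in D:
        for m in(a,b): r.append([np.linalg.norm(m[i]-m[j])-d])
    return np.concatenate([np.ravel(x) for x in r])
s=least_squares(res,[0,0,0,0],loss="soft_l1",f_scale=3)
if __name__=="__main__":
    print(s.x); 
    for k,p in P.items(): print(k,pt("scene",p[1],p[0],s.x[0]).round(1),pt("side",p[2],p[0],s.x[1]).round(1))
    for v in(s.x,[0,0,0,0]): print(res(v)[-16:].round(1))
    for k,q in {"W1":sb(500,31),"W2":sb(357,92),"W3":sb(506,235),"W4":sb(652,160)}.items(): print(k,pt("scene",q,.022,s.x[0]).round(1))
E
python3 m2.py
```

```text
[-0.01978562 -0.10944082  4.59344876  7.14413782]
w1 [584.9 -79.2] [585.7 -81.3]
w2 [558.4  68.1] [558.8  66.1]
ring [672.6  15.9] [673.8  13.9]
tip [621.7 -13. ] [622.1 -16.1]
k1 [478.7 183.8] [469.4 173.7]
k2 [362.1 196.7] [353.5 184. ]
k3 [383.3 399.8] [376.2 391.8]
k4 [502.  388.8] [494.  380.5]
L1 [556.  228.5] [548.9 214.9]
L2 [647.9 218.1] [638.9 205.3]
L3 [666.3 352.4] [655.5 343. ]
L4 [570.6 362. ] [564.6 351.1]
kh [391.4 229.2] [391.5 227.4]
kt [459.7 214.7] [455.1 209.7]
lh [527.  -27.7] [527.5 -30.1]
lt [ 4.665e+02 -3.000e-01] [464.4  -8.4]
[-0.7 -1.6 -3.8  1.   1.3  0.3 -1.7  0.3 -3.4 -5.4 -0.4  2.7  0.2 -4.7
 -1.7  1.1]
[-1.2 -3.7 -5.8 -3.4  0.3 -2.7 -3.4 -2.8 -3.6 -5.9 -1.4  1.2 -0.1 -5.6
 -2.7 -0.8]
W1 [ 389.6 -340.7]
W2 [ 484.4 -331.1]
W3 [ 474.1 -196.7]
W4 [ 377.4 -210.2]
```

```bash
cat >> h.py <<'E'
def plan(x,y,z,axis=None):
    """axis: world direction (deg) the jaws (tool y) should open along. prints tool shift & turn"""
    s=ctrl.read_state(); Rm=R.from_rotvec(s["tcp_rot"]).as_matrix(); p=s["tcp_pos"]
    psi=np.degrees(np.arctan2(Rm[1,1],Rm[0,1])); tilt=Rm[:,2]
    print("t",round(s["time_s"],2),"tcp",(p*1000).round(1),"jaw",round(psi,2),"tilt",tilt[:2].round(4),"F",s["ft_force"].round(1),"op",round(s["opening"]*1000,1),"q",s["qpos"].round(2))
    if axis is not None:
        d=(axis-psi+90)%180-90
        print("turn world deg",round(d,2),"or",round(d-180*np.sign(d),2),"-> wz units",round(-d/8,3),"q6 after(now q1)",round(np.degrees(s["qpos"][0])-psi-d,0))
        psi2=psi+d
    else: psi2=psi
    dw=np.array([x,y,z])-p
    for lab,a in(("now",psi),("after turn",psi2)):
        ax=np.radians(a+90); ay=np.radians(a)
        print(lab,"shift x,y,z:",(1000*np.array([dw[0]*np.cos(ax)+dw[1]*np.sin(ax),dw[0]*np.cos(ay)+dw[1]*np.sin(ay),-dw[2]])).round(1))
E
python3 -c "
from h import *
plan(.56,-.02,.20,0)
plan(.60,-.02,.20,30)"
```

```text
t 0.15 tcp [125.1 509.7 198.1] jaw 76.2 tilt [-0.0004 -0.0008] F [-0.1 -0.3 -0. ] op 85.1 q [ 1.11  0.31  1.5   0.    1.33 -0.22]
turn world deg -76.2 or 103.8 -> wz units 9.525 q6 after(now q1) 63.0
now shift x,y,z: [-548.6 -410.7   -1.9]
after turn shift x,y,z: [-529.7  434.9   -1.9]
t 0.15 tcp [125.1 509.7 198.1] jaw 76.2 tilt [-0.0004 -0.0008] F [-0.1 -0.3 -0. ] op 85.1 q [ 1.11  0.31  1.5   0.    1.33 -0.22]
turn world deg -46.2 or 133.8 -> wz units 5.775 q6 after(now q1) 33.0
now shift x,y,z: [-587.5 -401.1   -1.9]
after turn shift x,y,z: [-696.1  146.4   -1.9]
```

```bash
python3 -m crank '[[-0.039,-0.027,0,0,0,0,0.5],[-0.039,-0.027,0,0,0,0,0.5],[-0.039,-0.027,0,0,0,0,0.5],[-0.039,-0.027,0,0,0,0,0.5],[-0.039,-0.027,0,0,0,0,0.5]]'; python3 -m crank '[[-0.039,-0.027,0,0,0,0,0.5],[-0.039,-0.027,0,0,0,0,0.5],[-0.039,-0.027,0,0,0,0,0.5],[-0.039,-0.027,0,0,0,0,0.5],[-0.039,-0.027,0,0,0,0,0.5]]'; python3 -m crank '[[-0.039,-0.027,0,0,0,0,0.5],[-0.039,-0.027,0,0,0,0,0.5],[-0.039,-0.027,0,0,0,0,0.5],[-0.039,-0.027,0,0,0,0,0.5],[0,0,0,0,0,0,0.5]]'; python3 - <<'E'
from h import *
plan(.6474,.0002,.08,120)
c=viewer.calibration("wrist"); np.save("wc1.npy",c["cam_to_world"]); cv2.imwrite("pics/w1.png",viewer.get_image("wrist")[:,:,::-1])
E
```

```text
time_s: 0.65
tcp_pos: [0.2832, 0.3307, 0.1985]
tcp_rot: [0.377, 3.119, 0.0]
ft_force: [0.4, 0.0, 0.6]
opening: 0.0429
time_s: 1.15
tcp_pos: [0.4405, 0.1529, 0.1985]
tcp_rot: [-0.378, -3.119, -0.0]
ft_force: [2.1, 0.5, -0.0]
opening: 0.043
time_s: 1.65
tcp_pos: [0.5674, 0.0084, 0.1971]
tcp_rot: [-0.384, -3.117, 0.001]
ft_force: [0.2, 0.5, 0.2]
opening: 0.0429
t 1.65 tcp [567.4   8.4 197.1] jaw 75.94 tilt [-0.0008 -0.0006] F [0.2 0.5 0.2] op 42.9 q [-0.19  0.41  1.37 -0.    1.37 -1.52]
turn world deg 44.06 or -135.94 -> wz units -5.507 q6 after(now q1) -131.0
now shift x,y,z: [-79.6  11.4 117.1]
after turn shift x,y,z: [-65.2 -47.1 117.1]
```

View pics/w1.png

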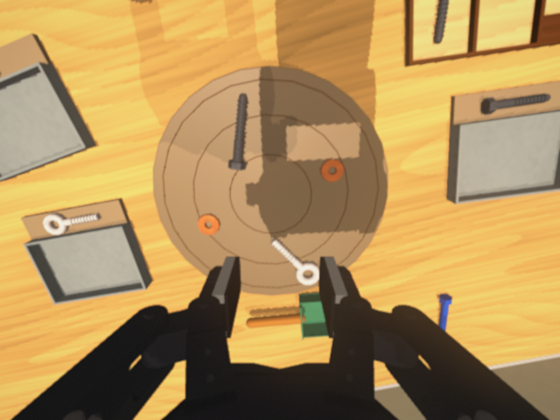

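The wrist view shows the whole turntable: washers at (208,224) and (332,170), eye ring at (307,273) with tip at (275,242), lag head at (237,163) with tip at (243,97). The fingertips are at (235,260) and (326,260). I'll cast these as a cross-check on the scene and side points.

```bash
python3 - <<'E'
from h import *
c=viewer.calibration("wrist"); c["cam_to_world"]=np.load("wc1.npy")
im=cv2.imread("pics/w1.png"); hsv=cv2.cvtColor(im,cv2.COLOR_BGR2HSV)
g=lambda u,v,z:(onz("wrist",u,v,z,c)[:2]*1000).round(1)
# washers: saturated orange-red inside turntable
b,gg,r=[im[:,:,i].astype(int) for i in range(3)]
for (u,v) in((208,224),(332,170)):
    w=np.zeros(im.shape[:2],bool); w[v-16:v+17,u-16:u+17]=1
    m=(hsv[:,:,0]<13)&(hsv[:,:,1]>165)&w
    ys,xs=np.nonzero(m); print("washer",len(xs),xs.min(),xs.max(),ys.min(),ys.max(),g((xs.min()+xs.max())/2,(ys.min()+ys.max())/2,.0635))
print("ring",g(307,273,.0645),"tip",g(275,242,.0645))
print("lag head",g(237,162,.0675),"tip",g(243,96,.065))
z=lambda x0,y0,x1,y1,k,n: cv2.imwrite("pics/"+n,cv2.resize(im[y0:y1,x0:x1],None,fx=k,fy=k,interpolation=cv2.INTER_CUBIC))
z(190,80,350,300,2.7,"w1z.png")
print("bins lag corners",g(455,203,.022),g(450,112,.022))
E
```

```text
washer 160 198 218 215 234 [586.1 -78.9]
washer 339 321 343 160 180 [558.8  68.3]
ring [673.3  16.2] tip [624.9 -10.8]
lag head [525.8 -26.2] tip [465.7  -2.5]
bins lag corners [646.4 214.7] [535.6 215.3]
```

View pics/w1z.png

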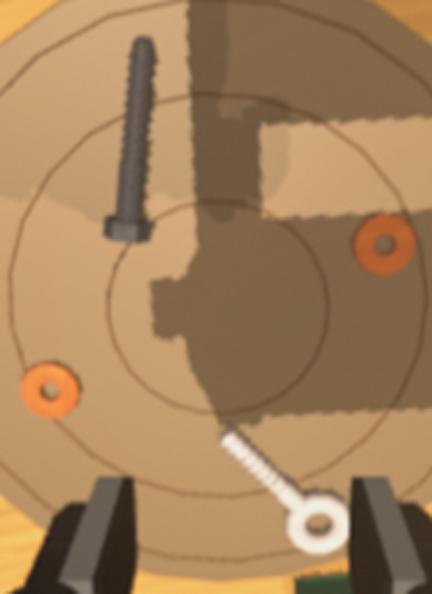

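All three views agree within about 2 mm on the turntable parts. First the eye bolt: turn the jaws to 119° while descending.

```bash
python3 -m crank '[[0,0,0.01,0,0,-1,0.5],[0,0,0.01,0,0,-1,0.5],[0,0,0.01,0,0,-1,0.5],[0,0,0.01,0,0,-1,0.5],[0,0,0.01,0,0,-1,0.5]]' >/dev/null;  python3 -m crank '[[0,0,0,0,0,-0.42,0.5],[-0.022,-0.015,0,0,0,0,0.5],[-0.022,-0.015,0,0,0,0,0.5],[-0.022,-0.015,0,0,0,0,0.5],[0,0,0,0,0,0,0.5]]' ; python3 - <<'E'
from h import *
plan(.6475,.0012,.0645,119.3)
c=viewer.calibration("wrist"); im=viewer.get_image("wrist")[:,:,::-1]
print(proj("wrist",[.6475,.0012,.0645],c),proj("wrist",ctrl.read_state()["tcp_pos"],c))
cv2.imwrite("pics/w2.png",im)
E
```

```text
time_s: 2.7
tcp_pos: [0.646, 0.0068, 0.1478]
tcp_rot: [0.803, -3.037, -0.0]
ft_force: [0.4, 1.0, 0.1]
opening: 0.0428
t 2.7 tcp [646.    6.8 147.8] jaw 119.62 tilt [-0.0001  0.0002] F [0.4 1.  0.1] op 42.8 q [-0.17  0.62  1.16  0.    1.36 -2.26]
turn world deg -0.32 or 179.68 -> wz units 0.04 q6 after(now q1) -129.0
now shift x,y,z: [ 1.5 -5.6 83.3]
after turn shift x,y,z: [ 1.5 -5.7 83.3]
(np.float64(272.834879437932), np.float64(203.08024472554834)) (np.float64(279.98030475772), np.float64(241.92020881777742))
```

View pics/w2.png

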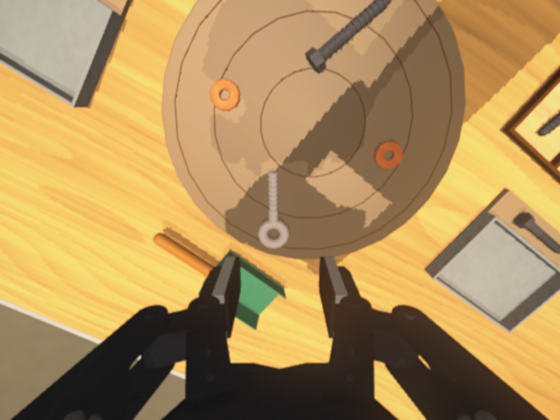

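The shank lies at column 273, where I predicted it. Next I descend to TCP z 62 mm and close.

```bash
python3 -m crank '[[0.0015,-0.0057,0.02,0,0,0,0.5],[0,0,0.02,0,0,0,0.5],[0,0,0.02,0,0,0,0.5],[0,0,0.015,0,0,0,0.5],[0,0,0.006,0,0,0,0.5]]';  python3 -m crank '[[0,0,0.005,0,0,0,0.5],[0,0,0,0,0,0,0.5],[0,0,0,0,0,0,0.1],[0,0,0,0,0,0,0],[0,0,0,0,0,0,0]]' ; python3 - <<'E'
from h import *
plan(.6475,.0012,.0620,119.3)
im=viewer.get_image("wrist")[:,:,::-1]
cv2.imwrite("pics/w3.png",im)
E
```

```text
time_s: 3.25
tcp_pos: [0.6452, 0.0009, 0.0663]
tcp_rot: [0.802, -3.035, -0.002]
ft_force: [0.0, -0.8, 0.1]
opening: 0.0429
time_s: 3.75
tcp_pos: [0.6467, 0.0003, 0.063]
tcp_rot: [-0.801, 3.037, -0.001]
ft_force: [-0.4, -0.7, -0.1]
opening: 0.0008
t 3.75 tcp [6.467e+02 3.000e-01 6.300e+01] jaw 119.56 tilt [ 0.0008 -0.0001] F [-0.4 -0.7 -0.1] op 0.8 q [-0.18  0.7   1.26  0.    1.18 -2.27]
turn world deg -0.26 or 179.74 -> wz units 0.033 q6 after(now q1) -130.0
now shift x,y,z: [-1.2  0.4  1. ]
after turn shift x,y,z: [-1.2  0.4  1. ]
```

View pics/w3.png

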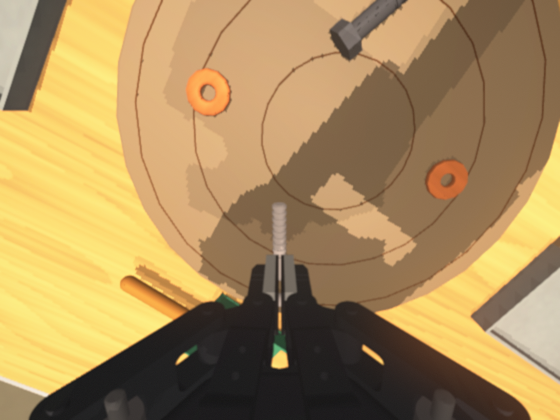

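The fingers closed to 0.8 mm, so the grasp missed. The shank tip shows at (279,203) with 52 px of shank visible in front of the fingers. I'll check whether the bolt moved.

```bash
python3 - <<'E'
from h import *
print(proj("wrist",[.6225,-.0125,.0645]), onz("wrist",279,203,.0645), proj("wrist",ctrl.read_state()["tcp_pos"]), onz("wrist",208,91,.065),onz("wrist",447,179,.065))
for n in("scene","side"): 
    im=viewer.get_image(n)[:,:,::-1]; cv2.imwrite(f"pics/{n}1.png",im)
    x0,y0=(250,120) if n=="scene" else (200,150)
    cv2.imwrite(f"pics/{n}1z.png",cv2.resize(im[y0:y0+130,x0:x0+150],None,fx=4,fy=4,interpolation=cv2.INTER_CUBIC))
E
```

```text
(np.float64(280.17182818065106), np.float64(204.32597902771468)) [ 0.62211035 -0.01355654  0.0645    ] (np.float64(278.86634005499076), np.float64(243.1897199173045)) [ 0.58535862 -0.079097    0.065     ] [0.55898367 0.06661725 0.065     ]
```

View pics/scene1z.png

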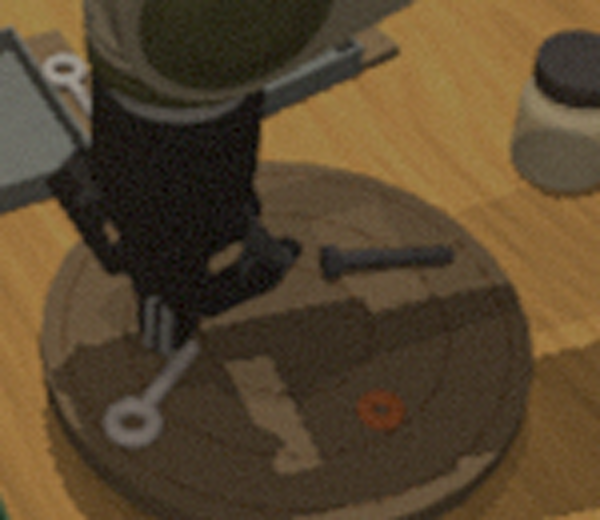

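View pics/side1z.png

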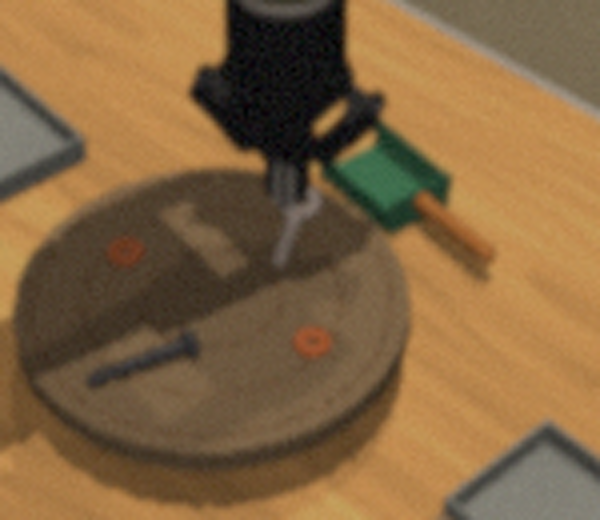

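```bash
python3 - <<'E'
from h import *
a,da=ray("scene",291,206.3); b,db=ray("side",270.7,200)
A=np.c_[da,-db]; t=np.linalg.lstsq(A,b-a,rcond=None)[0]; print(a+da*t[0],b+db*t[1])
p=ctrl.read_state()["tcp_pos"]; print(p,proj("scene",p),proj("side",p))
E
```

```text
[6.46081435e-01 4.52270184e-04 9.08600650e-02] [0.64515411 0.00120896 0.09072296]
[6.46498793e-01 2.64359851e-04 6.26618192e-02] (np.float64(290.4191586756177), np.float64(215.30056528276972)) (np.float64(271.39841014733406), np.float64(207.5664709596609))
```

```bash
python3 - <<'E'
from h import *
p=ctrl.read_state()["tcp_pos"]
for z in(.063,.07,.08,.091,.1): print(z,[np.round(proj(n,[p[0],p[1],z]),1) for n in("wrist","scene","side")])
im=cv2.imread("pics/w3.png"); cv2.imwrite("pics/w3z.png",cv2.resize(im[180:340,200:360],None,fx=4,fy=4,interpolation=cv2.INTER_CUBIC))
E
```

```text
0.063 [array([278.9, 243.4]), array([290.4, 215.2]), array([271.4, 207.5])]
0.07 [array([278.9, 248.2]), array([290.5, 213. ]), array([271.4, 205.6])]
0.08 [array([278.8, 255.6]), array([290.6, 209.8]), array([271.3, 202.9])]
0.091 [array([278.8, 264.7]), array([290.8, 206.3]), array([271.3, 199.8])]
0.1 [array([278.8, 273.1]), array([290.9, 203.3]), array([271.3, 197.3])]
```

View pics/w3z.png

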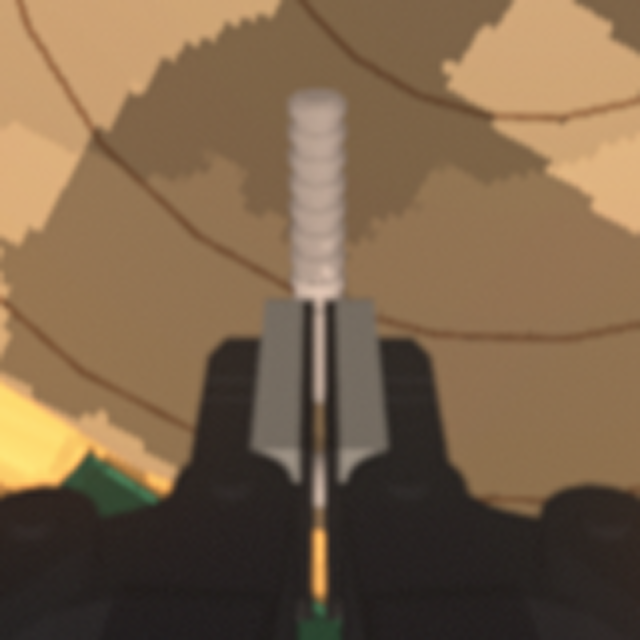

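The bolt has not moved. Both outside views put the shut fingertips near z ≈ 91 mm while the state says 63, so the real tips are about 28 mm behind the reported TCP. I'll reopen, descend in steps watching the force, and look again.

```bash
python3 -m crank '[[0,0,0,0,0,0,0.4],[0,0,0,0,0,0,0.4],[0,0,0.005,0,0,0,0.4],[0,0,0.005,0,0,0,0.4],[0,0,0.002,0,0,0,0.4]]';  python3 -m crank '[[0,0,0.002,0,0,0,0.4],[0,0,0.002,0,0,0,0.4],[0,0,0.001,0,0,0,0.4],[0,0,0,0,0,0,0.4],[0,0,0,0,0,0,0.4]]' ; python3 - <<'E'
from h import *
plan(.6475,.0012,.0620,119.3)
for n in("scene","side"): 
    im=viewer.get_image(n)[:,:,::-1]
    x0,y0=(250,150) if n=="scene" else (220,160)
    cv2.imwrite(f"pics/{n}2z.png",cv2.resize(im[y0:y0+100,x0:x0+100],None,fx=6,fy=6,interpolation=cv2.INTER_CUBIC))
cv2.imwrite("pics/w4.png",viewer.get_image("wrist")[:,:,::-1])
E
```

```text
time_s: 4.4
tcp_pos: [0.646, 0.0003, 0.0495]
tcp_rot: [0.801, -3.036, -0.001]
ft_force: [-0.2, -0.6, 0.0]
opening: 0.0342
time_s: 4.9
tcp_pos: [0.6465, 0.0003, 0.0456]
tcp_rot: [-0.802, 3.037, -0.0]
ft_force: [-0.5, 0.0, 0.3]
opening: 0.0341
t 4.9 tcp [6.465e+02 3.000e-01 4.560e+01] jaw 119.56 tilt [ 0.0002 -0.    ] F [-0.5  0.   0.3] op 34.1 q [-0.18  0.72  1.27  0.    1.15 -2.27]
turn world deg -0.26 or 179.74 -> wz units 0.033 q6 after(now q1) -130.0
now shift x,y,z: [ -1.3   0.3 -16.4]
after turn shift x,y,z: [ -1.3   0.3 -16.4]
```

View pics/scene2z.png

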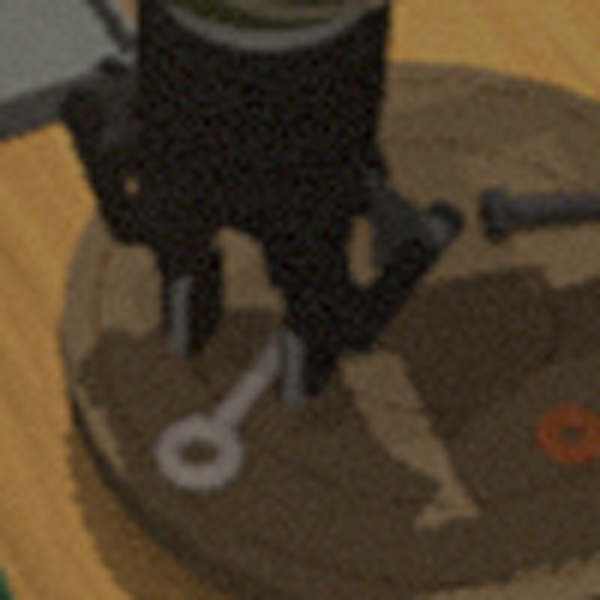

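View pics/side2z.png

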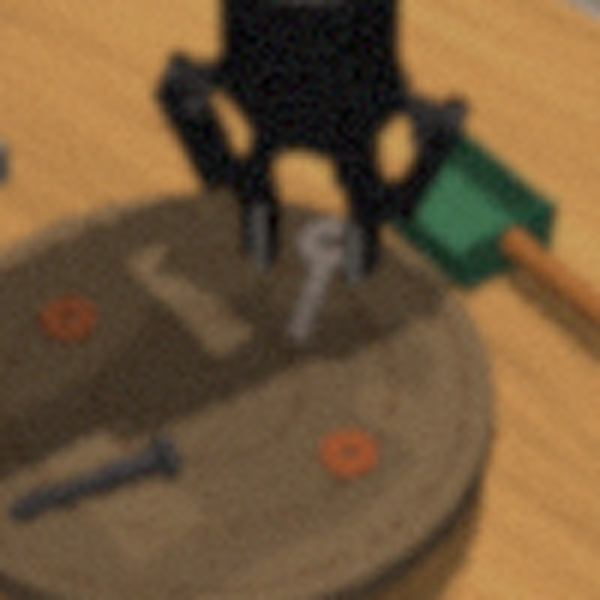

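View pics/w4.png

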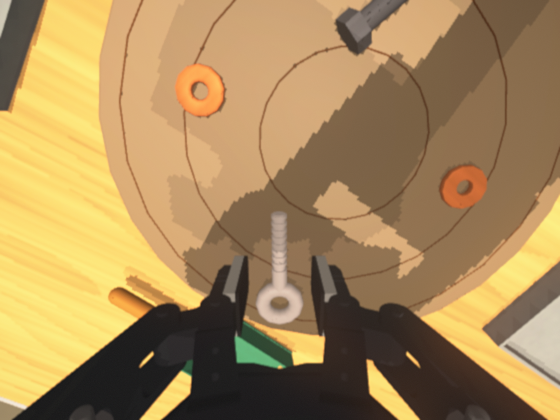

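The tips now straddle the shank with the tip midpoint at about z 70 mm. Going 6 mm lower, then closing.

```bash
python3 -m crank '[[-0.001,0,0.002,0,0,0,0.4],[0,0,0.002,0,0,0,0.4],[0,0,0.002,0,0,0,0.4],[0,0,0,0,0,0,0.4],[0,0,0,0,0,0,0.4]]';  python3 -m crank '[[0,0,0,0,0,0,0.2],[0,0,0,0,0,0,0],[0,0,0,0,0,0,0],[0,0,0,0,0,0,0],[0,0,0,0,0,0,0]]' ; python3 - <<'E'
from h import *
plan(.6475,.0012,.0620,119.3)
cv2.imwrite("pics/w5.png",viewer.get_image("wrist")[:,:,::-1])
E
```

```text
time_s: 5.55
tcp_pos: [0.6473, 0.0008, 0.0394]
tcp_rot: [0.801, -3.037, -0.0]
ft_force: [0.4, 0.3, 0.1]
opening: 0.0342
time_s: 6.05
tcp_pos: [0.6473, 0.0008, 0.0395]
tcp_rot: [-0.802, 3.038, -0.0]
ft_force: [0.3, -0.3, -0.5]
opening: -0.0001
t 6.05 tcp [647.3   0.8  39.5] jaw 119.56 tilt [ 0.0001 -0.    ] F [ 0.3 -0.3 -0.5] op -0.1 q [-0.18  0.73  1.27  0.    1.14 -2.27]
turn world deg -0.26 or 179.74 -> wz units 0.033 q6 after(now q1) -130.0
now shift x,y,z: [ -0.4   0.3 -22.5]
after turn shift x,y,z: [ -0.4   0.3 -22.5]
```

View pics/w5.png

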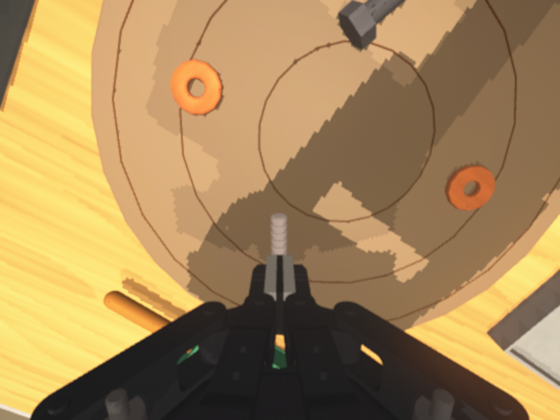

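Missed again at opening 0, with no force, so the tips are still above the bolt. I'll triangulate the shut tips again.

```bash
python3 - <<'E'
from h import *
p=ctrl.read_state()["tcp_pos"]
for z in(.04,.06,.065,.07,.075,.08): print(z,[np.round(proj(n,[p[0],p[1],z]),1) for n in("scene","side")])
o=[]
for n in("scene","side"): 
    im=viewer.get_image(n)[:,:,::-1]
    x0,y0=(260,175) if n=="scene" else (240,170)
    o.append(cv2.resize(im[y0:y0+60,x0:x0+50],None,fx=8,fy=8,interpolation=cv2.INTER_CUBIC))
cv2.imwrite("pics/both3.png",np.hstack(o))
E
```

```text
0.04 [array([289.9, 222.5]), array([271.5, 213.3])]
0.06 [array([290.2, 216.4]), array([271.5, 208. ])]
0.065 [array([290.2, 214.9]), array([271.5, 206.7])]
0.07 [array([290.3, 213.3]), array([271.4, 205.4])]
0.075 [array([290.4, 211.7]), array([271.4, 204. ])]
0.08 [array([290.4, 210.1]), array([271.4, 202.6])]
```

View pics/both3.png

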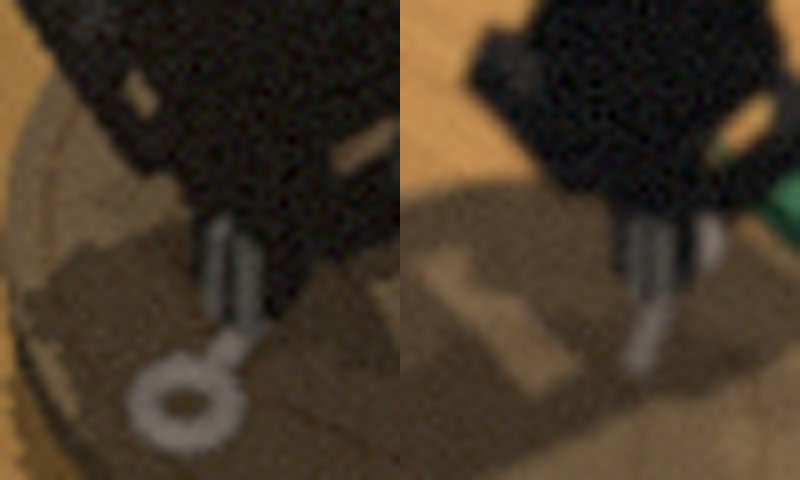

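Allowing for the pad's near edge, both views give shut tips near z ≈ 77–78 mm at reported 39.5, an offset of about 38 mm. I'll go down another 13 mm in small steps, open.

```bash
python3 -m crank '[[0,0,0,0,0,0,0.4],[0,0,0,0,0,0,0.4],[0,0,0,0,0,0,0.4],[0,0,0.003,0,0,0,0.4],[0,0,0.003,0,0,0,0.4]]';  python3 -m crank '[[0,0,0.002,0,0,0,0.4],[0,0,0.002,0,0,0,0.4],[0,0,0.001,0,0,0,0.4],[0,0,0,0,0,0,0.4],[0,0,0,0,0,0,0.4]]' ;python3 -m crank '[[0,0,0.001,0,0,0,0.4],[0,0,0.001,0,0,0,0.4],[0,0,0,0,0,0,0.4],[0,0,0,0,0,0,0.4],[0,0,0,0,0,0,0.4]]' ; python3 -m crank '[[0,0,0,0,0,0,0.3],[0,0,0,0,0,0,0.1],[0,0,0,0,0,0,0],[0,0,0,0,0,0,0],[0,0,0,0,0,0,0]]'; python3 - <<'E'
from h import *
plan(.6475,.0012,.0620,119.3)
cv2.imwrite("pics/w6.png",viewer.get_image("wrist")[:,:,::-1])
E
```

```text
time_s: 6.7
tcp_pos: [0.6473, 0.0008, 0.0332]
tcp_rot: [0.802, -3.038, -0.0]
ft_force: [-0.1, -0.2, -0.7]
opening: 0.0339
time_s: 7.2
tcp_pos: [0.6474, 0.0008, 0.0286]
tcp_rot: [-0.802, 3.038, -0.0]
ft_force: [0.9, 0.3, -0.0]
opening: 0.034
time_s: 7.7
tcp_pos: [0.6473, 0.0008, 0.0265]
tcp_rot: [0.801, -3.038, -0.0]
ft_force: [-0.4, 0.8, -0.1]
opening: 0.0343
time_s: 8.2
tcp_pos: [0.648, 0.0009, 0.0277]
tcp_rot: [-0.801, 3.036, -0.001]
ft_force: [-1.3, 1.4, 6.6]
opening: 0.0062
t 8.2 tcp [648.    0.9  27.7] jaw 119.57 tilt [ 0.002  -0.0001] F [-1.3  1.4  6.6] op 6.2 q [-0.18  0.74  1.28  0.    1.12 -2.27]
turn world deg -0.27 or 179.73 -> wz units 0.034 q6 after(now q1) -130.0
now shift x,y,z: [  0.2   0.5 -34.3]
after turn shift x,y,z: [  0.2   0.5 -34.3]
```

View pics/w6.png

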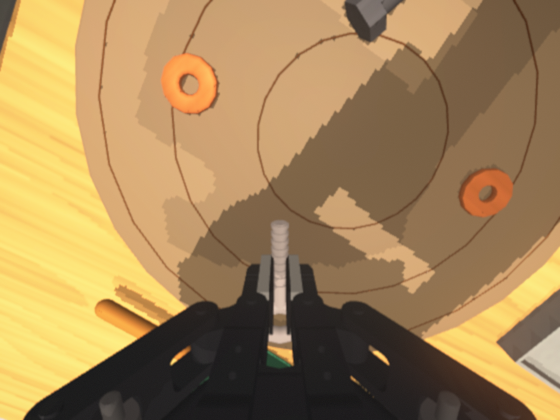

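It clipped only the top of the shank (6.2 mm chord, so tips at z ≈ 68 and an offset of about 40 mm). I'll reopen, go 5 mm lower and close again.

```bash
python3 -m crank '[[0,0,0,0,0,0,0.3],[0,0,0,0,0,0,0.3],[0,0,0,0,0,0,0.3],[0,0,0.002,0,0,0,0.3],[0,0,0.001,0,0,0,0.3]]';  python3 -m crank '[[0,0,0.001,0,0,0,0.3],[0,0,0.001,0,0,0,0.3],[0,0,0,0,0,0,0.3],[0,0,0,0,0,0,0.3],[0,0,0,0,0,0,0.3]]' ; python3 -m crank '[[0,0,0,0,0,0,0.2],[0,0,0,0,0,0,0],[0,0,0,0,0,0,0],[0,0,0,0,0,0,0],[0,0,0,0,0,0,0]]'
```

```text
time_s: 8.75
tcp_pos: [0.648, 0.0003, 0.0269]
tcp_rot: [-0.801, 3.036, -0.003]
ft_force: [-11.2, -0.9, 31.9]
opening: 0.0255
time_s: 9.25
tcp_pos: [0.6481, 0.0003, 0.0269]
tcp_rot: [-0.801, 3.035, -0.003]
ft_force: [-15.2, -0.8, 39.6]
opening: 0.0256
time_s: 9.75
tcp_pos: [0.6505, 0.0004, 0.0275]
tcp_rot: [-0.799, 3.029, -0.006]
ft_force: [-5.1, 1.5, 36.1]
opening: 0.0063
```

Resisted with about 40 N at open fingers, so something other than the shank is touching. I'll relieve the pressure first, keeping hold, and look.

```bash
python3 -m crank '[[0,0,-0.004,0,0,0,0],[0,0,-0.003,0,0,0,0],[0,0,0,0,0,0,0],[0,0,0,0,0,0,0],[0,0,0,0,0,0,0]]';  python3 - <<'E'
from h import *
plan(.6475,.0012,.0620,119.3)
p=ctrl.read_state()["tcp_pos"]; print([(z,[np.round(proj(n,[p[0],p[1],z]),1) for n in("scene","side")]) for z in (.06,.07)])
o=[]
for n in("scene","side"): 
    im=viewer.get_image(n)[:,:,::-1]
    x0,y0=(250,145) if n=="scene" else (220,140)
    o.append(cv2.resize(im[y0:y0+100,x0:x0+80],None,fx=5,fy=5,interpolation=cv2.INTER_CUBIC))
cv2.imwrite("pics/both4.png",np.hstack(o))
cv2.imwrite("pics/w7.png",viewer.get_image("wrist")[:,:,::-1])
E
```

```text
time_s: 10.25
tcp_pos: [0.6469, 0.0009, 0.0279]
tcp_rot: [0.801, -3.036, -0.001]
ft_force: [-0.9, 0.1, -0.7]
opening: 0.0055
t 10.25 tcp [646.9   0.9  27.9] jaw 119.57 tilt [-0.0012  0.0002] F [-0.9  0.1 -0.7] op 5.5 q [-0.18  0.74  1.28  0.    1.12 -2.27]
turn world deg -0.27 or 179.73 -> wz units 0.033 q6 after(now q1) -130.0
now shift x,y,z: [ -0.7   0.  -34.1]
after turn shift x,y,z: [ -0.7   0.  -34.1]
[(0.06, [array([290.3, 216.4]), array([271.4, 208.1])]), (0.07, [array([290.5, 213.3]), array([271.3, 205.4])])]
```

View pics/both4.png

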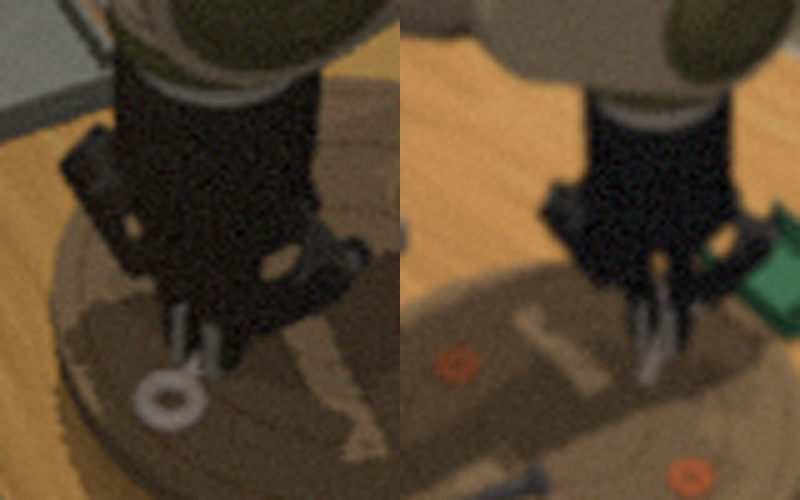

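View pics/w7.png

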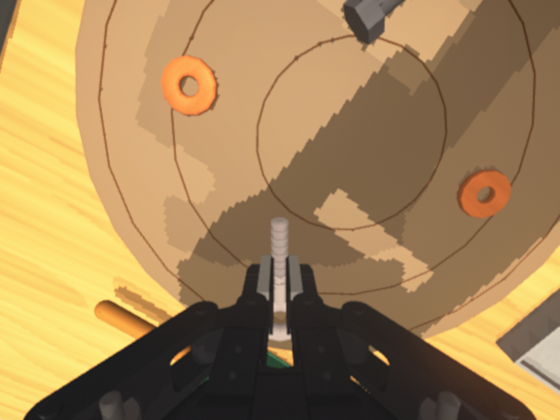

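The shank does appear to sit between the pads, and the contact may have been the tips on the turntable. A lift test will settle it.

```bash
python3 -m crank '[[0,0,-0.004,0,0,0,0],[0,0,-0.006,0,0,0,0],[0,0,-0.01,0,0,0,0],[0,0,-0.01,0,0,0,0],[0,0,0,0,0,0,0]]';  python3 - <<'E'
from h import *
o=[]
for n in("scene","side"): 
    im=viewer.get_image(n)[:,:,::-1]
    x0,y0=(250,145) if n=="scene" else (220,140)
    o.append(cv2.resize(im[y0:y0+100,x0:x0+80],None,fx=5,fy=5,interpolation=cv2.INTER_CUBIC))
cv2.imwrite("pics/both5.png",np.hstack(o))
cv2.imwrite("pics/w8.png",viewer.get_image("wrist")[:,:,::-1])
E
```

```text
time_s: 10.9
tcp_pos: [0.6484, 0.0006, 0.0608]
tcp_rot: [-0.801, 3.034, -0.002]
ft_force: [-0.2, -0.5, 0.0]
opening: 0.0062
```

View pics/both5.png

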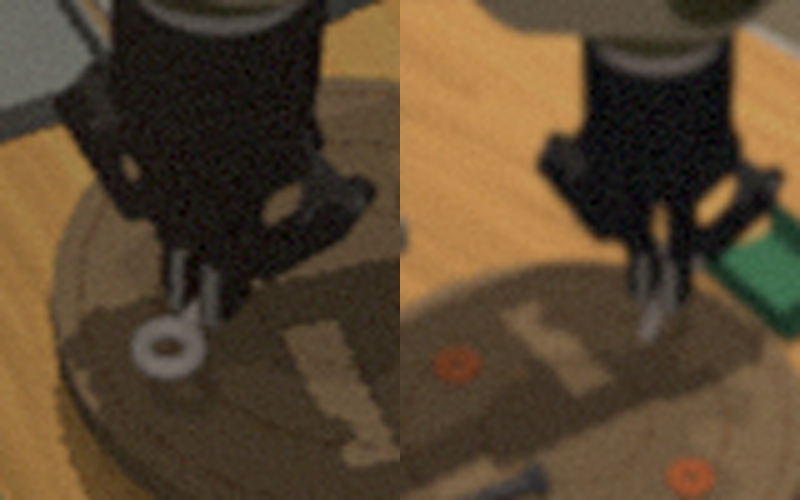

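View pics/w8.png

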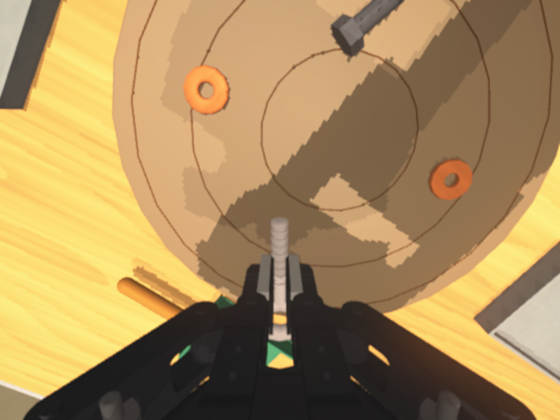

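It lifts: the eye bolt is held at TCP z 61, ring in the scene view at (283,214), opening steady at 6.2. When held, the part's underside is about 32 mm above the reported TCP. Now raise, turn and travel to the kit's middle bay.

```bash
python3 -m crank '[[0,0,-0.02,0,0,0.9,0],[0,0,-0.02,0,0,0.9,0],[0,0,-0.02,0,0,0.9,0],[0,0,-0.01,0,0,0.9,0],[0,0,0,0,0,0.9,0]]';  python3 - <<'E'
from h import *
plan(.421,.287,.13,83.5)
E
```

```text
time_s: 11.55
tcp_pos: [0.6479, 0.0007, 0.1299]
tcp_rot: [0.184, 3.134, -0.0]
ft_force: [-0.1, -0.5, 0.2]
opening: 0.0059
t 11.55 tcp [647.9   0.7 129.9] jaw 83.27 tilt [ 0.0022 -0.0004] F [-0.1 -0.5  0.2] op 5.9 q [-0.18  0.64  1.18  0.    1.32 -1.63]
turn world deg 0.23 or -179.77 -> wz units -0.029 q6 after(now q1) -94.0
now shift x,y,z: [ 2.589e+02  2.577e+02 -1.000e-01]
after turn shift x,y,z: [ 2.578e+02  2.588e+02 -1.000e-01]
```

```bash
python3 -m crank '[[0.03,0.03,0,0,0,0,0],[0.033,0.033,0,0,0,0,0],[0.033,0.033,0,0,0,0,0],[0.033,0.033,0,0,0,0,0],[0.033,0.033,0,0,0,0,0]]'>/dev/null; python3 -m crank '[[0.033,0.033,0,0,0,0,0],[0.033,0.033,0,0,0,0,0],[0.03,0.03,0,0,0,0,0],[0,0,0,0,0,0,0],[0,0,0,0,0,0,0]]';  python3 - <<'E'
from h import *
plan(.421,.287,.13,83.5)
c=viewer.calibration("wrist");np.save("wc9.npy",c["cam_to_world"])
cv2.imwrite("pics/w9.png",viewer.get_image("wrist")[:,:,::-1])
E
```

```text
time_s: 12.55
tcp_pos: [0.4194, 0.2864, 0.1283]
tcp_rot: [-0.174, -3.137, 0.001]
ft_force: [-0.4, -0.3, -0.9]
opening: 0.0061
t 12.55 tcp [419.4 286.4 128.3] jaw 83.66 tilt [-0.0002 -0.0003] F [-0.4 -0.3 -0.9] op 6.1 q [ 0.37  0.34  1.65 -0.    1.15 -1.09]
turn world deg -0.16 or 179.84 -> wz units 0.021 q6 after(now q1) -62.0
now shift x,y,z: [-1.5  0.7 -1.7]
after turn shift x,y,z: [-1.5  0.7 -1.7]
```

View pics/w9.png

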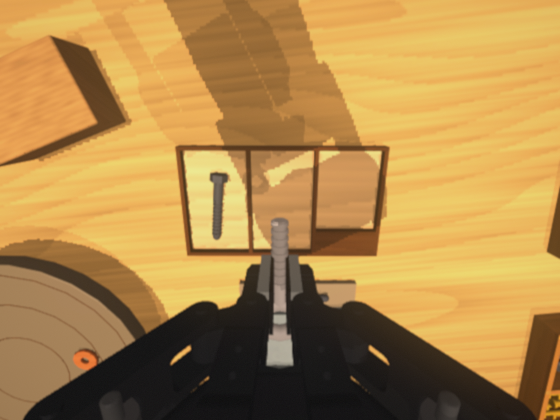

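The wrist view shows the kit with outer corners at about (177,147), (388,147), (376,255) and (190,254). The held bolt's tip is at (279,222). I'll compute the kit pose from these.

```bash
python3 - <<'E'
from h import *
c=viewer.calibration("wrist"); c["cam_to_world"]=np.load("wc9.npy")
g=lambda u,v,z:(onz("wrist",u,v,z,c)[:2]*1000)
K=np.array([g(177,147,.014),g(388,147,.014),g(376,255,.014),g(190,254,.014)]);print(K.round(1))
print([np.linalg.norm(K[i]-K[i-1]).round(1) for i in range(4)])
ce=K.mean(0); yd=(K[1]+K[2]-K[0]-K[3]); a=np.degrees(np.arctan2(yd[1],yd[0]))-90; print("centre",ce.round(1),"yaw",a.round(2))
Rk=np.array([[np.cos(np.radians(a)),-np.sin(np.radians(a))],[np.sin(np.radians(a)),np.cos(np.radians(a))]])
print("kitlag head,tip",[(Rk.T@(g(*q,.0106)-ce)).round(1) for q in((218,176),(217,238))])
print("div walls inner top",[(Rk.T@(g(*q,.014)-ce)).round(1) for q in((248,150),(317,150),(250,250),(313,250))])
for kx,ky in((-8,0),(-12.5,68)): print("target",(ce+Rk@[kx,ky]).round(1))
# bolt tip (held): bottom z = tcp+.032
print("tip held", g(279,222,.128+.0323+.0045))
E
```

```text
[[360.  193.5]
 [382.4 396.8]
 [498.3 384.7]
 [474.8 182.2]]
[np.float64(115.4), np.float64(204.6), np.float64(116.6), np.float64(203.9)]
centre [428.9 289.3] yaw -6.45
kitlag head,tip [array([-28.5, -65.7]), array([ 40. , -71.2])]
div walls inner top [array([-55. , -34.2]), array([-55.2,  32.9]), array([ 52.6, -35.4]), array([52.4, 33.3])]
target [420.9 290.2]
target [424.1 358.3]
tip held [390.55015    289.84686579]
```

```bash
python3 -m crank '[[-0.001,0.003,0.03,0,0,0,0],[0,0,0.03,0,0,0,0],[0,0,0.03,0,0,0,0],[0,0,0.03,0,0,0,0],[0,0,0.02,0,0,0,0]]'; python3 -m crank '[[0,0,0.005,0,0,0,0],[0,0,0.004,0,0,0,0],[0,0,0.003,0,0,0,0],[0,0,0.002,0,0,0,0],[0,0,0,0,0,0,0]]';  python3 - <<'E'
from h import *
plan(.421,.290,-.027,83.5)
cv2.imwrite("pics/w10.png",viewer.get_image("wrist")[:,:,::-1])
E
```

```text
time_s: 13.1
tcp_pos: [0.4213, 0.2875, -0.0136]
tcp_rot: [-0.18, -3.134, 0.002]
ft_force: [1.0, 0.4, -0.7]
opening: 0.0063
time_s: 13.6
tcp_pos: [0.4215, 0.289, -0.0251]
tcp_rot: [0.176, 3.136, 0.0]
ft_force: [-0.1, -0.3, -0.5]
opening: 0.006
t 13.6 tcp [421.5 289.  -25.1] jaw 83.56 tilt [0.0007 0.0003] F [-0.1 -0.3 -0.5] op 6.0 q [ 0.37  0.58  1.77 -0.    0.8  -1.09]
turn world deg -0.06 or 179.94 -> wz units 0.008 q6 after(now q1) -62.0
now shift x,y,z: [0.6 1.  1.9]
after turn shift x,y,z: [0.6 1.  1.9]
```

View pics/w10.png

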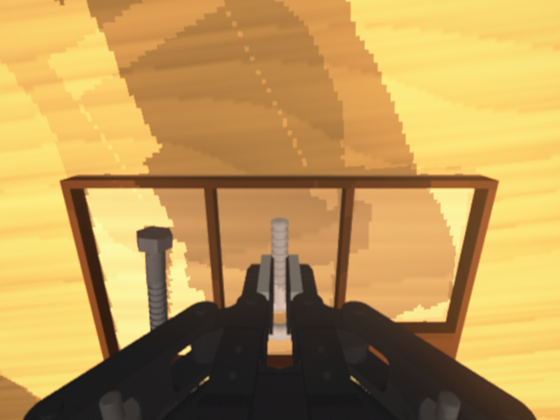

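The shank is centred in the middle bay, with its tip at (279,222). Lower 2 mm more, release to a modest opening and lift.

```bash
python3 -m crank '[[0,0.0005,0.002,0,0,0,0],[0,0,0,0,0,0,0.1],[0,0,0,0,0,0,0.25],[0,0,0,0,0,0,0.25],[0,0,0,0,0,0,0.25]]'; python3 -m crank '[[0,0,-0.01,0,0,0,0.25],[0,0,-0.03,0,0,0,0.25],[0,0,-0.04,0,0,0,0.25],[0,0,-0.04,0,0,0,0.25],[0,0,-0.04,0,0,0,0.25]]';  python3 - <<'E'
from h import *
plan(.586,-.0793,.13,0)
plan(.5588,.0675,.13,60)
cv2.imwrite("pics/w11.png",viewer.get_image("wrist")[:,:,::-1])
E
```

```text
time_s: 14.15
tcp_pos: [0.4213, 0.2895, -0.0274]
tcp_rot: [0.176, 3.137, 0.0]
ft_force: [-0.8, -0.6, -0.6]
opening: 0.0214
time_s: 14.65
tcp_pos: [0.421, 0.2893, 0.135]
tcp_rot: [0.176, 3.136, 0.0]
ft_force: [0.5, 0.8, -0.7]
opening: 0.0217
t 14.65 tcp [421.  289.3 135. ] jaw 83.56 tilt [0.0007 0.0002] F [ 0.5  0.8 -0.7] op 21.7 q [ 0.37  0.34  1.63 -0.    1.17 -1.09]
turn world deg -83.56 or 96.44 -> wz units 10.446 q6 after(now q1) 21.0
now shift x,y,z: [-205.3 -347.8    5. ]
after turn shift x,y,z: [-368.6  165.     5. ]
t 14.65 tcp [421.  289.3 135. ] jaw 83.56 tilt [0.0007 0.0002] F [ 0.5  0.8 -0.7] op 21.7 q [ 0.37  0.34  1.63 -0.    1.17 -1.09]
turn world deg -23.56 or 156.44 -> wz units 2.946 q6 after(now q1) -39.0
now shift x,y,z: [-161.8 -205.     5. ]
after turn shift x,y,z: [-230.3 -123.2    5. ]
```

View pics/w11.png

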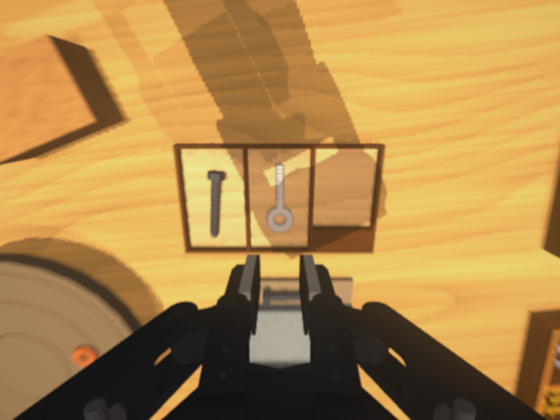

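The eye bolt lies in the middle bay, ring at (280,219) and tip at (280,166). Next is the washer nearest the kit; I'll hover and re-measure it.

```bash
python3 -m crank '[[-0.03,-0.038,0,0,0,0,0.47],[-0.03,-0.038,0,0,0,0,0.47],[-0.03,-0.038,0,0,0,0,0.47],[-0.03,-0.038,0,0,0,0,0.47],[-0.03,-0.038,0,0,0,0,0.47]]'>/dev/null; python3 -m crank '[[-0.012,-0.015,0.01,0,0,0,0.47],[0,0,0.02,0,0,0,0.47],[0,0,0.01,0,0,0,0.47],[0,0,0,0,0,0,0.47],[0,0,0,0,0,0,0.47]]';  python3 - <<'E'
from h import *
c=viewer.calibration("wrist"); im=viewer.get_image("wrist")[:,:,::-1]; cv2.imwrite("pics/w12.png",im)
hsv=cv2.cvtColor(im,cv2.COLOR_BGR2HSV)
m=((hsv[:,:,0]<13)&(hsv[:,:,1]>165)&(hsv[:,:,2]>60)).astype(np.uint8)
n,l,s,ce=cv2.connectedComponentsWithStats(m)
for i in range(1,n):
    if s[i,4]>150: print(s[i],ce[i].round(1),(onz("wrist",s[i,0]+s[i,2]/2-.5,s[i,1]+s[i,3]/2-.5,.0635,c)[:2]*1000).round(1))
plan(.5588,.0675,.13)
E
```

```text
time_s: 15.7
tcp_pos: [0.5592, 0.0683, 0.0931]
tcp_rot: [0.175, 3.136, 0.0]
ft_force: [0.5, 0.3, -0.1]
opening: 0.0405
[406   0  14  88 288] [412.3  36.8] [447.4 163.8]
[458   0 102  95 722] [503.9  63.7] [455.9 223. ]
[263 212  32  30 668] [278.2 226.5] [559.1  68. ]
t 15.75 tcp [559.4  68.2  93.4] jaw 83.62 tilt [ 0.0012 -0.0001] F [0.7 0.1 0.5] op 40.3 q [-0.09  0.5   1.52  0.    1.13 -1.55]
now shift x,y,z: [  0.5  -0.8 -36.6]
after turn shift x,y,z: [  0.5  -0.8 -36.6]
```

View pics/w12.png

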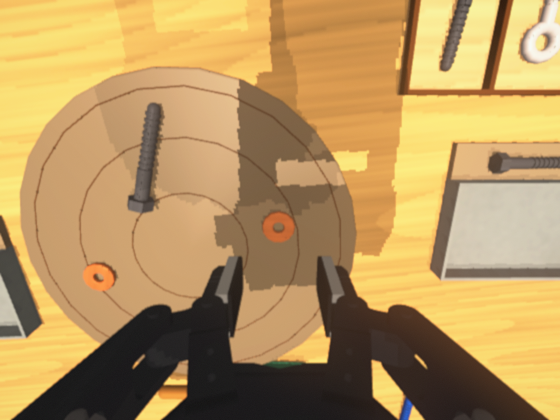

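```bash
python3 -m crank '[[0,0,0.025,0,0,0,0.47],[0,0,0.02,0,0,0,0.47],[0,0,0.012,0,0,0,0.47],[0,0,0.006,0,0,0,0.47],[0,0,0.0025,0,0,0,0.47]]'; python3 -m crank '[[0,0,0,0,0,0,0.4],[0,0,0,0,0,0,0.2],[0,0,0,0,0,0,0],[0,0,0,0,0,0,0],[0,0,0,0,0,0,0]]'; python3 -m crank '[[0,0,-0.002,0,0,0,0],[0,0,-0.005,0,0,0,0],[0,0,-0.02,0,0,0,0],[0,0,-0.01,0,0,0,0],[0,0,0,0,0,0,0]]';  python3 - <<'E'
from h import *
plan(.4241,.3583,.13)
im=viewer.get_image("wrist")[:,:,::-1]; cv2.imwrite("pics/w13.png",im)
E
```

```text
time_s: 16.25
tcp_pos: [0.5595, 0.0677, 0.0272]
tcp_rot: [0.176, 3.136, -0.0]
ft_force: [-0.2, 0.7, 1.3]
opening: 0.04
time_s: 16.75
tcp_pos: [0.5598, 0.0676, 0.0281]
tcp_rot: [0.176, 3.135, 0.0]
ft_force: [-1.9, 0.4, 6.3]
opening: 0.0205
time_s: 17.25
tcp_pos: [0.5601, 0.0675, 0.0655]
tcp_rot: [0.176, 3.134, -0.0]
ft_force: [0.4, -0.1, -0.2]
opening: 0.0208
t 17.25 tcp [560.1  67.5  65.5] jaw 83.56 tilt [ 0.0031 -0.0003] F [ 0.4 -0.1 -0.2] op 20.8 q [-0.09  0.53  1.54 -0.    1.06 -1.55]
now shift x,y,z: [167.8 273.7 -64.5]
after turn shift x,y,z: [167.8 273.7 -64.5]
```

View pics/w13.png

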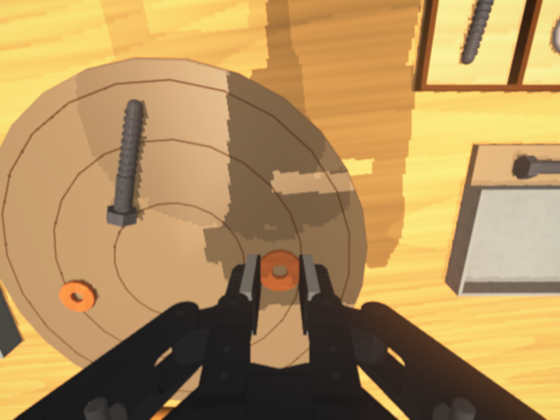

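The washer is held between the pads at (280,270). Carry it over to the short bay.

```bash
python3 -m crank '[[0,0,-0.03,0,0,0,0],[0.018,0.03,-0.02,0,0,0,0],[0.025,0.04,0,0,0,0,0],[0.025,0.04,0,0,0,0,0],[0.025,0.04,0,0,0,0,0]]'; python3 -m crank '[[0.025,0.04,0,0,0,0,0],[0.025,0.04,0,0,0,0,0],[0.025,0.044,0,0,0,0,0],[0,0,0,0,0,0,0],[0,0,0,0,0,0,0]]';  python3 - <<'E'
from h import *
im=viewer.get_image("wrist")[:,:,::-1]; cv2.imwrite("pics/w14.png",im)
plan(.4241,.3583,-.0265)
E
```

```text
time_s: 17.8
tcp_pos: [0.4823, 0.2283, 0.1133]
tcp_rot: [-0.177, -3.136, 0.0]
ft_force: [1.1, 0.1, -0.4]
opening: 0.0205
time_s: 18.3
tcp_pos: [0.4224, 0.3586, 0.1131]
tcp_rot: [-0.173, -3.136, 0.001]
ft_force: [0.8, 0.6, -1.2]
opening: 0.0205
t 18.35 tcp [423.1 357.7 113.3] jaw 83.58 tilt [-0.0009 -0.0008] F [ 0.3 -0.9 -0.6] op 20.8 q [ 0.49  0.46  1.53 -0.    1.16 -0.97]
now shift x,y,z: [ -0.9   0.7 139.8]
after turn shift x,y,z: [ -0.9   0.7 139.8]
```

View pics/w14.png

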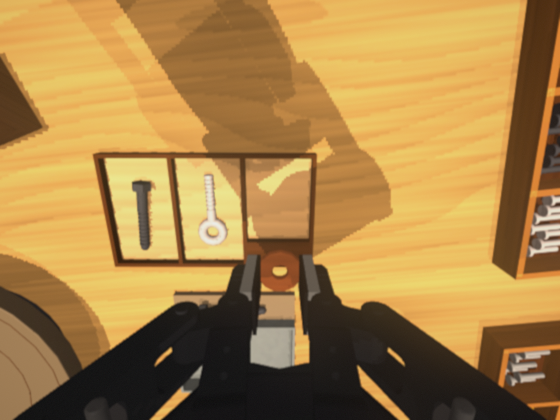

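```bash
python3 -m crank '[[0,0.0005,0.03,0,0,0,0],[0,0,0.035,0,0,0,0],[0,0,0.035,0,0,0,0],[0,0,0.025,0,0,0,0],[0,0,0.005,0,0,0,0]]'; python3 -m crank '[[0,0,0.004,0,0,0,0],[0,0,0.003,0,0,0,0],[0,0,0.003,0,0,0,0],[0,0,0,0,0,0,0],[0,0,0,0,0,0,0]]';  python3 - <<'E'
from h import *
im=viewer.get_image("wrist")[:,:,::-1]; cv2.imwrite("pics/w15.png",im)
plan(.4241,.3583,-.0265)
E
```

```text
time_s: 18.85
tcp_pos: [0.4224, 0.3564, -0.0188]
tcp_rot: [-0.18, -3.132, 0.005]
ft_force: [-0.1, -0.6, -0.6]
opening: 0.0202
time_s: 19.35
tcp_pos: [0.4235, 0.3588, -0.0255]
tcp_rot: [0.176, 3.136, 0.001]
ft_force: [-0.6, -0.2, -0.6]
opening: 0.0208
t 19.4 tcp [423.5 358.8 -25.5] jaw 83.57 tilt [0.0007 0.0004] F [-0.4  0.7 -0.2] op 20.5 q [ 0.49  0.65  1.63 -0.    0.86 -0.97]
now shift x,y,z: [-0.6 -0.4  1. ]
after turn shift x,y,z: [-0.6 -0.4  1. ]
```

View pics/w15.png

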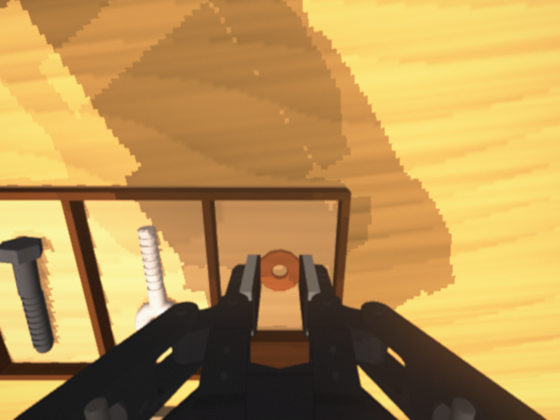

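The washer is inside the short bay. Lower, release and lift, then go for the second washer.

```bash
python3 -m crank '[[0,0,0.002,0,0,0,0],[0,0,0,0,0,0,0.3],[0,0,0,0,0,0,0.33],[0,0,0,0,0,0,0.33],[0,0,0,0,0,0,0.33]]'; python3 -m crank '[[0,0,-0.01,0,0,0,0.33],[0,0,-0.03,0,0,0,0.33],[0,0,-0.04,0,0,0,0.33],[0,0,-0.04,0,0,0,0.33],[0,0,-0.03,0,0,0,0.33]]';  python3 - <<'E'
from h import *
im=viewer.get_image("wrist")[:,:,::-1]; cv2.imwrite("pics/w16.png",im)
plan(.586,-.0793,.1)
E
```

```text
time_s: 19.9
tcp_pos: [0.4233, 0.3586, -0.028]
tcp_rot: [0.176, 3.137, 0.0]
ft_force: [0.4, -0.3, 0.2]
opening: 0.0282
time_s: 20.4
tcp_pos: [0.4237, 0.3589, 0.1254]
tcp_rot: [0.176, 3.134, 0.003]
ft_force: [0.3, -0.1, 1.0]
opening: 0.0281
t 20.45 tcp [425.5 359.9 129.8] jaw 83.58 tilt [0.0089 0.0047] F [0.  0.2 5.9] op 28.1 q [ 0.49  0.44  1.51 -0.    1.19 -0.97]
now shift x,y,z: [-208.6 -418.5   29.8]
after turn shift x,y,z: [-208.6 -418.5   29.8]
```

View pics/w16.png

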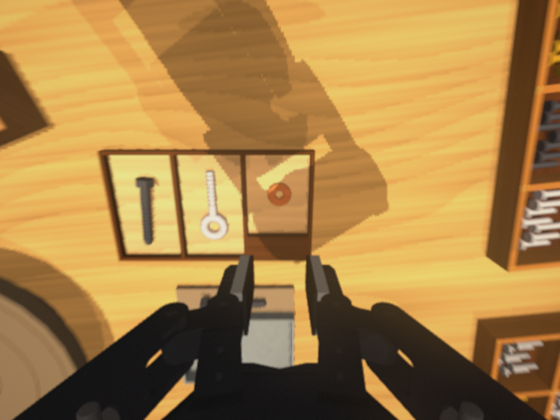

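The washer lies in the short bay at (279,193). On to the second washer.

```bash
python3 -m crank '[[-0.015,-0.03,0,0,0,0,0.47],[-0.02,-0.04,0,0,0,0,0.47],[-0.02,-0.04,0,0,0,0,0.47],[-0.02,-0.04,0,0,0,0,0.47],[-0.02,-0.04,0,0,0,0,0.47]]'>/dev/null; python3 -m crank '[[-0.02,-0.04,0,0,0,0,0.47],[-0.02,-0.04,0,0,0,0,0.47],[-0.02,-0.04,0,0,0,0,0.47],[-0.02,-0.04,0,0,0,0,0.47],[-0.02,-0.04,0.01,0,0,0,0.47]]'>/dev/null; python3 -m crank '[[-0.014,-0.028,0.02,0,0,0,0.47],[0,0,0,0,0,0,0.47],[0,0,0,0,0,0,0.47],[0,0,0,0,0,0,0.47],[0,0,0,0,0,0,0.47]]';  python3 - <<'E'
from h import *
c=viewer.calibration("wrist"); im=viewer.get_image("wrist")[:,:,::-1]; cv2.imwrite("pics/w17.png",im)
hsv=cv2.cvtColor(im,cv2.COLOR_BGR2HSV)
m=((hsv[:,:,0]<13)&(hsv[:,:,1]>165)&(hsv[:,:,2]>60)).astype(np.uint8)
n,l,s,ce=cv2.connectedComponentsWithStats(m)
for i in range(1,n):
    if s[i,4]>150: print(s[i],ce[i].round(1),(onz("wrist",s[i,0]+s[i,2]/2-.5,s[i,1]+s[i,3]/2-.5,.0635,c)[:2]*1000).round(1))
plan(.586,-.0793,.0275)
E
```

```text
time_s: 21.95
tcp_pos: [0.5843, -0.0792, 0.0929]
tcp_rot: [0.174, 3.136, -0.0]
ft_force: [-0.0, 0.7, -0.6]
opening: 0.0402
[264 214  31  30 655] [279.1 228.3] [585.8 -79.3]
t 22.0 tcp [584.3 -79.3  92.8] jaw 83.64 tilt [ 0.0011 -0.0003] F [-0.4  0.1  0.1] op 40.1 q [-0.33  0.55  1.43  0.    1.16 -1.79]
now shift x,y,z: [-1.7  0.2 65.3]
after turn shift x,y,z: [-1.7  0.2 65.3]
```

View pics/w17.png

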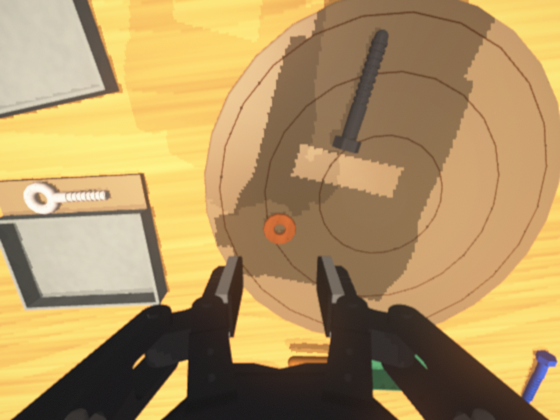

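The washer measures (585.8,-79.3), as before. Same grasp.

```bash
python3 -m crank '[[-0.0015,0,0.025,0,0,0,0.47],[0,0,0.02,0,0,0,0.47],[0,0,0.011,0,0,0,0.47],[0,0,0.006,0,0,0,0.47],[0,0,0.0025,0,0,0,0.47]]'; python3 -m crank '[[0,0,0,0,0,0,0.4],[0,0,0,0,0,0,0.2],[0,0,0,0,0,0,0],[0,0,0,0,0,0,0],[0,0,0,0,0,0,0]]'; python3 -m crank '[[0,0,-0.002,0,0,0,0],[0,0,-0.005,0,0,0,0],[0,0,-0.02,0,0,0,0],[0,0,-0.03,0,0,0,0],[0,0,-0.04,0,0,0,0]]';  python3 - <<'E'
from h import *
plan(.43,-.27,.125)
im=viewer.get_image("wrist")[:,:,::-1]; cv2.imwrite("pics/w18.png",im)
E
```

```text
time_s: 22.5
tcp_pos: [0.5858, -0.0802, 0.0276]
tcp_rot: [0.176, 3.136, -0.0]
ft_force: [0.1, -0.1, 0.1]
opening: 0.04
time_s: 23.0
tcp_pos: [0.5861, -0.0805, 0.0287]
tcp_rot: [0.176, 3.135, -0.001]
ft_force: [-1.3, 0.5, 5.7]
opening: 0.0201
time_s: 23.5
tcp_pos: [0.5848, -0.0801, 0.1246]
tcp_rot: [-0.176, -3.134, -0.001]
ft_force: [0.7, -0.4, -0.2]
opening: 0.0201
t 23.5 tcp [584.8 -80.1 124.6] jaw 83.56 tilt [-0.0028  0.001 ] F [ 0.7 -0.4 -0.2] op 20.1 q [-0.33  0.52  1.39  0.    1.23 -1.79]
now shift x,y,z: [ 132.5 -206.1   -0.4]
after turn shift x,y,z: [ 132.5 -206.1   -0.4]
```

View pics/w18.png

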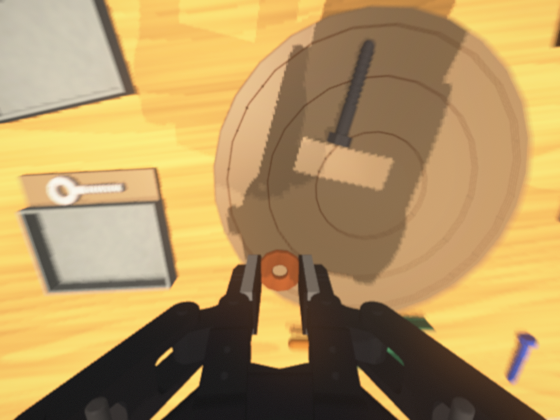

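```bash
python3 -m crank '[[0.017,-0.026,0,0,0,0,0],[0.023,-0.036,0,0,0,0,0],[0.023,-0.036,0,0,0,0,0],[0.023,-0.036,0,0,0,0,0],[0.023,-0.036,0,0,0,0,0]]'; python3 -m crank '[[0.0235,-0.036,0,0,0,0,0],[0,0,0,0,0,0,0],[0,0,0,0,0,0,0],[0,0,0,0,0,0,0],[0,0,0,0,0,0,0]]';  python3 - <<'E'
from h import *
plan(.43,-.27,-.026)
c=viewer.calibration("wrist"); np.save("wc19.npy",c["cam_to_world"])
im=viewer.get_image("wrist")[:,:,::-1]; cv2.imwrite("pics/w19.png",im)
E
```

```text
time_s: 24.05
tcp_pos: [0.4571, -0.2382, 0.1248]
tcp_rot: [0.176, 3.136, -0.001]
ft_force: [0.6, -0.1, -1.2]
opening: 0.0202
time_s: 24.55
tcp_pos: [0.4315, -0.2694, 0.1245]
tcp_rot: [0.174, 3.137, 0.0]
ft_force: [0.2, 0.5, -0.3]
opening: 0.0202
t 24.55 tcp [ 431.5 -269.4  124.5] jaw 83.66 tilt [0.0001 0.    ] F [ 0.2  0.5 -0.3] op 20.2 q [-0.79  0.35  1.65  0.    1.14 -2.25]
now shift x,y,z: [  1.4  -0.8 150.5]
after turn shift x,y,z: [  1.4  -0.8 150.5]
```

View pics/w19.png

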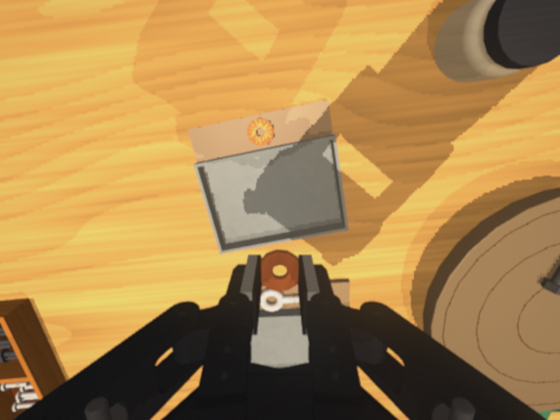

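This is the washer bin: its ledge carries a washer sample at (261,131), and its corners are at about (196,163), (334,136), (348,230), (219,251).

```bash
python3 - <<'E'
from h import *
c=viewer.calibration("wrist"); c["cam_to_world"]=np.load("wc19.npy")
K=np.array([onz("wrist",*q,.022,c)[:2]*1000 for q in((196,163),(334,136),(348,230),(219,251))]);print(K.round(1),K.mean(0))
print([np.linalg.norm(K[i]-K[i-1]).round(1) for i in range(4)])
x,y=K.mean(0)/1000; plan(x,y,-.026)
E
```

```text
[[ 387.7 -343.5]
 [ 377.2 -212.5]
 [ 472.2 -203. ]
 [ 481.2 -338. ]] [ 429.55927906 -274.24293347]
[np.float64(93.6), np.float64(131.5), np.float64(95.5), np.float64(135.4)]
t 24.6 tcp [ 431.5 -269.4  124.5] jaw 83.66 tilt [ 0.0001 -0.    ] F [-0.5  0.4 -1.1] op 20.4 q [-0.79  0.35  1.65  0.    1.14 -2.25]
now shift x,y,z: [  1.3  -5.  150.5]
after turn shift x,y,z: [  1.3  -5.  150.5]
```

```bash
python3 -m crank '[[0.001,-0.005,0.03,0,0,0,0],[0,0,0.04,0,0,0,0],[0,0,0.04,0,0,0,0],[0,0,0.025,0,0,0,0],[0,0,0.005,0,0,0,0]]'; python3 -m crank '[[0,0,0.004,0,0,0,0],[0,0,0.004,0,0,0,0],[0,0,0.003,0,0,0,0],[0,0,0.001,0,0,0,0],[0,0,0,0,0,0,0]]'; python3 -m crank '[[0,0,0,0,0,0,0.3],[0,0,0,0,0,0,0.4],[0,0,0,0,0,0,0.4],[0,0,0,0,0,0,0.4],[0,0,-0.01,0,0,0,0.4]]'; python3 -m crank '[[0,0,-0.03,0,0,0,0.4],[0,0,-0.04,0,0,0,0.4],[0,0,-0.04,0,0,0,0.4],[0,0,-0.04,0,0,0,0.4],[0,0,0,0,0,0,0.4]]'; python3 - <<'E'
from h import *
im=viewer.get_image("wrist")[:,:,::-1]; cv2.imwrite("pics/w20.png",im)
plan(.495,-.0155,.125,67)
E
```

```text
time_s: 25.1
tcp_pos: [0.4284, -0.2733, -0.018]
tcp_rot: [-0.175, -3.133, -0.005]
ft_force: [-0.2, 0.3, 0.2]
opening: 0.0201
time_s: 25.6
tcp_pos: [0.4295, -0.2752, -0.0271]
tcp_rot: [0.176, 3.136, -0.001]
ft_force: [0.3, -0.2, -0.0]
opening: 0.0202
time_s: 26.1
tcp_pos: [0.4287, -0.2745, -0.018]
tcp_rot: [-0.176, -3.135, -0.002]
ft_force: [0.7, -0.1, 0.2]
opening: 0.034
time_s: 26.6
tcp_pos: [0.4312, -0.2768, 0.1383]
tcp_rot: [0.176, 3.129, -0.011]
ft_force: [-0.7, -0.5, -1.2]
opening: 0.0338
t 26.65 tcp [ 430.2 -275.9  135.3] jaw 83.57 tilt [ 0.0039 -0.004 ] F [ 0.4 -0.6 -0.8] op 33.9 q [-0.8   0.34  1.64 -0.    1.16 -2.26]
turn world deg -16.57 or 163.43 -> wz units 2.071 q6 after(now q1) -113.0
now shift x,y,z: [-35.3 266.   10.3]
after turn shift x,y,z: [ 42.  265.   10.3]
```

View pics/w20.png

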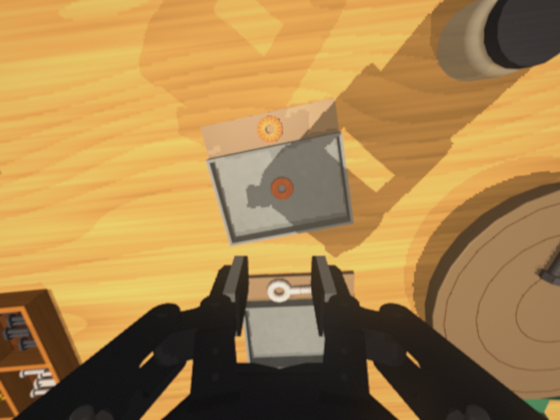

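The washer lies in its bin at (282,188). Now the lag bolt: turn the jaws to 67° and hover.

```bash
python3 -m crank '[[0,0,0,0,0,1,0.4],[0,0,0,0,0,1,0.4],[0.006,0.04,0,0,0,0,0.4],[0.007,0.044,0,0,0,0,0.4],[0.007,0.044,0,0,0,0,0.4]]'>/dev/null; python3 -m crank '[[0.007,0.044,0,0,0,0,0.4],[0.007,0.044,0,0,0,0,0.4],[0.007,0.044,0.02,0,0,0,0.4],[0,0,0.02,0,0,0,0.4],[0,0,0,0,0,0,0.4]]'; python3 - <<'E'
from h import *
c=viewer.calibration("wrist"); im=viewer.get_image("wrist")[:,:,::-1]; cv2.imwrite("pics/w21.png",im)
plan(.495,-.0155,.027,68)
print(proj("wrist",[.495,-.0155,.0666],c)); np.save("wc21.npy",c["cam_to_world"])
E
```

```text
time_s: 27.65
tcp_pos: [0.4887, -0.0176, 0.0897]
tcp_rot: [-0.607, -3.076, -0.001]
ft_force: [-0.7, 0.0, 0.6]
opening: 0.034
t 27.7 tcp [489.6 -18.7  91.3] jaw 67.6 tilt [-0.0036  0.0008] F [-0.6 -0.3  0.4] op 34.4 q [-0.28  0.36  1.74 -0.    1.05 -1.46]
turn world deg 0.4 or -179.6 -> wz units -0.051 q6 after(now q1) -84.0
now shift x,y,z: [-3.8  5.1 64.3]
after turn shift x,y,z: [-3.8  5.  64.3]
(np.float64(284.8009357571675), np.float64(236.61039824794614))
```

View pics/w21.png

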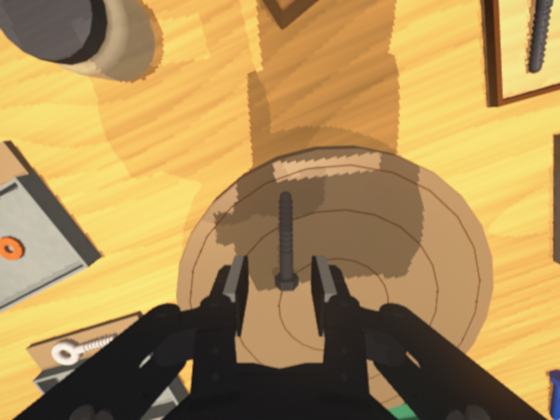

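```bash
python3 -m crank '[[-0.004,0.005,0.025,0,0,-0.05,0.4],[0,0,0.018,0,0,0,0.4],[0,0,0.012,0,0,0,0.4],[0,0,0.006,0,0,0,0.4],[0,0,0.002,0,0,0,0.4]]'; python3 -m crank '[[0,0,0,0,0,0,0.3],[0,0,0,0,0,0,0.1],[0,0,0,0,0,0,0],[0,0,0,0,0,0,0],[0,0,0,0,0,0,0]]'; python3 -m crank '[[0,0,-0.002,0,0,0,0],[0,0,-0.005,0,0,0,0],[0,0,-0.02,0,0,0,0],[0,0,-0.03,0,0,0,0],[0,0,-0.04,0,0,0,0]]';  python3 - <<'E'
from h import *
plan(.606,.285,.125,-6.5)
im=viewer.get_image("wrist")[:,:,::-1]; cv2.imwrite("pics/w22.png",im)
E
```

```text
time_s: 28.2
tcp_pos: [0.4963, -0.0165, 0.0296]
tcp_rot: [0.602, 3.083, -0.0]
ft_force: [0.8, 0.2, -0.4]
opening: 0.0343
time_s: 28.7
tcp_pos: [0.4967, -0.0161, 0.0302]
tcp_rot: [0.6, 3.082, -0.0]
ft_force: [-0.9, -0.4, 6.0]
opening: 0.0069
time_s: 29.2
tcp_pos: [0.4953, -0.0157, 0.1268]
tcp_rot: [-0.6, -3.081, -0.0]
ft_force: [0.4, 0.3, 0.6]
opening: 0.007
t 29.2 tcp [495.3 -15.7 126.8] jaw 67.96 tilt [-0.003   0.0008] F [0.4 0.3 0.6] op 7.0 q [-0.27  0.32  1.68  0.    1.14 -1.45]
turn world deg -74.46 or 105.54 -> wz units 9.308 q6 after(now q1) -9.0
now shift x,y,z: [ 10.2 320.3   1.8]
after turn shift x,y,z: [311.3  76.    1.8]
```

View pics/w22.png

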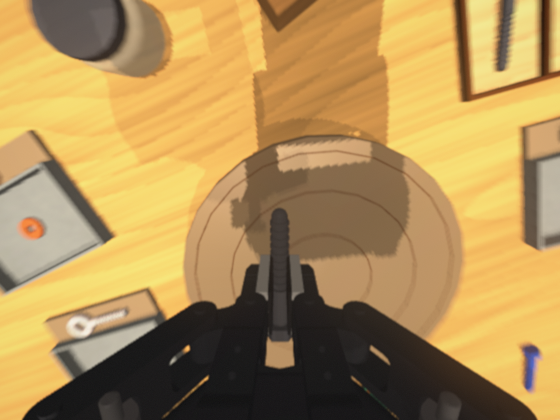

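The lag bolt is held. Turn 74° and go to the lag bin.

```bash
python3 -m crank '[[0,0,0,0,0,0.93,0],[0,0,0,0,0,0.93,0],[0,0,0,0,0,0.93,0],[0,0,0,0,0,0.93,0],[0,0,0,0,0,0.93,0]]'>/dev/null; python3 -m crank '[[0,0,0,0,0,0.93,0],[0,0,0,0,0,0.93,0],[0,0,0,0,0,0.93,0],[0,0,0,0,0,0.93,0],[0,0,0,0,0,0.93,0]]'>/dev/null; python3 -m crank '[[0.03,0.008,0,0,0,0,0],[0.04,0.01,0,0,0,0,0],[0.04,0.01,0,0,0,0,0],[0.04,0.01,0,0,0,0,0],[0.04,0.01,0,0,0,0,0]]'>/dev/null;  python3 -m crank '[[0.04,0.01,0,0,0,0,0],[0.04,0.01,0,0,0,0,0],[0.04,0.008,0,0,0,0,0],[0,0,0,0,0,0,0],[0,0,0,0,0,0,0]]'; python3 - <<'E'
from h import *
plan(.606,.285,.125,-6.5)
c=viewer.calibration("wrist"); np.save("wc23.npy",c["cam_to_world"])
im=viewer.get_image("wrist")[:,:,::-1]; cv2.imwrite("pics/w23.png",im)
E
```

```text
time_s: 31.25
tcp_pos: [0.6062, 0.284, 0.1259]
tcp_rot: [-2.341, -2.095, 0.001]
ft_force: [-0.3, -0.6, -0.4]
opening: 0.0071
t 31.25 tcp [606.2 284.  125.9] jaw -6.36 tilt [-0.0008 -0.0005] F [-0.3 -0.6 -0.4] op 7.1 q [ 0.26  0.69  1.1  -0.    1.35  0.37]
turn world deg -0.14 or 179.86 -> wz units 0.017 q6 after(now q1) 22.0
now shift x,y,z: [ 1.  -0.3  0.9]
after turn shift x,y,z: [ 1.  -0.3  0.9]
```

View pics/w23.png

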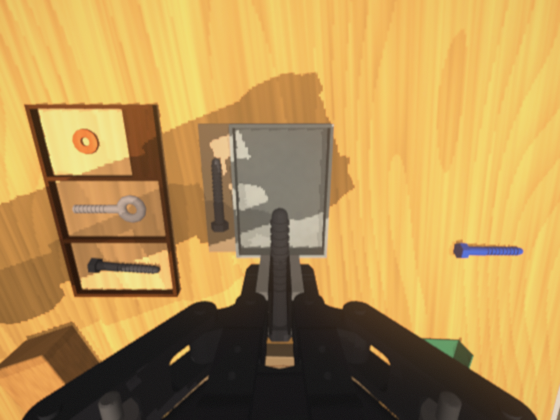

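The lag bin (lag sample on its ledge) has outer corners at (232,125), (332,125), (327,257), (236,252). The kit contents are all in place on the left.

```bash
python3 - <<'E'
from h import *
c=viewer.calibration("wrist"); c["cam_to_world"]=np.load("wc23.npy")
K=np.array([onz("wrist",*q,.022,c)[:2]*1000 for q in((232,125),(332,125),(327,257),(236,254))]);print(K.round(1),K.mean(0))
print([np.linalg.norm(K[i]-K[i-1]).round(1) for i in range(4)])
x,y=K.mean(0)/1000; 
print("tip", onz("wrist",280,210,.126+.032+.0066,c))
plan(x,y,-.027)
E
```

```text
[[570.9 358.4]
 [661.6 348.4]
 [649.3 214.3]
 [553.9 228.4]] [608.92163902 287.37879502]
[np.float64(131.1), np.float64(91.3), np.float64(134.6), np.float64(96.4)]
tip [0.61066287 0.32032049 0.1646    ]
t 31.3 tcp [606.3 283.1 126.2] jaw -6.43 tilt [-0.0007 -0.0005] F [-0.2 -0.9 -0.6] op 6.7 q [ 0.26  0.69  1.1  -0.    1.35  0.37]
now shift x,y,z: [  4.5   2.2 153.2]
after turn shift x,y,z: [  4.5   2.2 153.2]
```

```bash
python3 -m crank '[[0.004,0.002,0.03,0,0,0,0],[0,0,0.04,0,0,0,0],[0,0,0.04,0,0,0,0],[0,0,0.025,0,0,0,0],[0,0,0.006,0,0,0,0]]'; python3 -m crank '[[0,0,0.004,0,0,0,0],[0,0,0.003,0,0,0,0],[0,0,0.002,0,0,0,0],[0,0,0.001,0,0,0,0],[0,0,0,0,0,0,0]]'; python3 - <<'E'
from h import *
im=viewer.get_image("wrist")[:,:,::-1]; cv2.imwrite("pics/w24.png",im); plan(.609,.287,-.027)
E
```

```text
time_s: 31.8
tcp_pos: [0.6073, 0.2855, -0.0173]
tcp_rot: [-2.343, -2.09, 0.008]
ft_force: [-0.0, -0.4, -0.1]
opening: 0.0071
time_s: 32.3
tcp_pos: [0.6092, 0.2873, -0.024]
tcp_rot: [2.342, 2.093, 0.001]
ft_force: [0.3, -0.4, -0.3]
opening: 0.007
t 32.35 tcp [609.1 287.3 -24.1] jaw -6.43 tilt [0.0006 0.0001] F [-0.2 -0.2 -0.5] op 7.0 q [ 0.27  0.86  1.21 -0.    1.07  0.38]
now shift x,y,z: [-0.4 -0.1  2.9]
after turn shift x,y,z: [-0.4 -0.1  2.9]
```

View pics/w24.png

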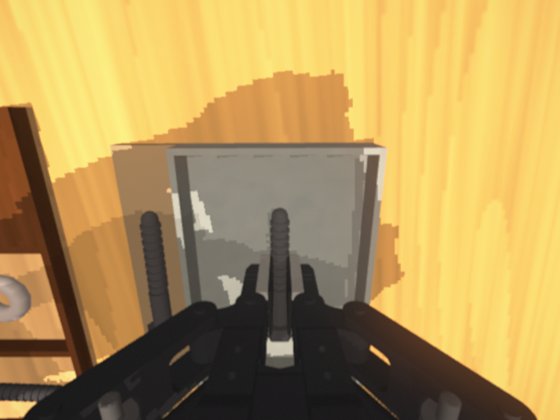

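The bolt is centred in the bin. Lower 2 mm, release and lift.

```bash
python3 -m crank '[[0,0,0.002,0,0,0,0],[0,0,0,0,0,0,0],[0,0,0,0,0,0,0.1],[0,0,0,0,0,0,0.3],[0,0,0,0,0,0,0.3]]'; python3 -m crank '[[0,0,0,0,0,0,0.3],[0,0,-0.01,0,0,0,0.3],[0,0,-0.03,0,0,0,0.3],[0,0,-0.05,0,0,0,0.3],[0,0,-0.05,0,0,0,0.3]]';python3 -m crank '[[0,0,-0.03,0,0,0,0.3],[0,0,0,0,0,0,0.3],[0,0,0,0,0,0,0.3],[0,0,0,0,0,0,0.3],[0,0,0,0,0,0,0.3]]'; python3 - <<'E'
from h import *
im=viewer.get_image("wrist")[:,:,::-1]; cv2.imwrite("pics/w25.png",im); cv2.imwrite("pics/scene9.png",viewer.get_image("scene")[:,:,::-1]); cv2.imwrite("pics/side9.png",viewer.get_image("side")[:,:,::-1]); plan(.609,.287,-.027)
E
```

```text
time_s: 32.85
tcp_pos: [0.6088, 0.2872, -0.0268]
tcp_rot: [-2.343, -2.093, 0.001]
ft_force: [0.2, -0.1, -0.4]
opening: 0.0254
time_s: 33.35
tcp_pos: [0.6085, 0.2872, 0.1155]
tcp_rot: [-2.342, -2.093, 0.001]
ft_force: [1.2, -0.4, -0.5]
opening: 0.0256
time_s: 33.85
tcp_pos: [0.6084, 0.2871, 0.1421]
tcp_rot: [-2.342, -2.092, 0.003]
ft_force: [-0.5, -0.7, 0.0]
opening: 0.0255
t 34.0 tcp [608.7 287.2 142.8] jaw -6.44 tilt [-0.0012 -0.0003] F [ 0.  -0.3  0.3] op 25.4 q [ 0.27  0.69  1.06 -0.    1.39  0.38]
now shift x,y,z: [ -0.2   0.3 169.8]
after turn shift x,y,z: [ -0.2   0.3 169.8]
```

View pics/w25.png

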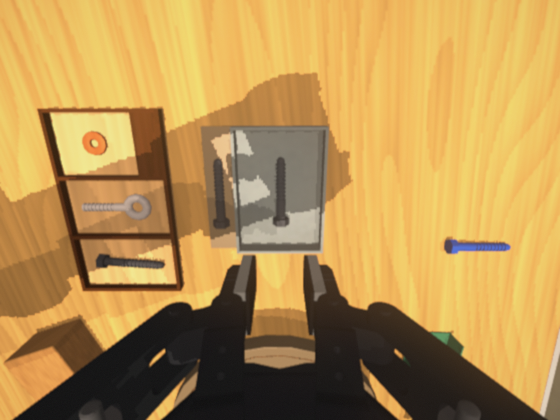

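View pics/scene9.png

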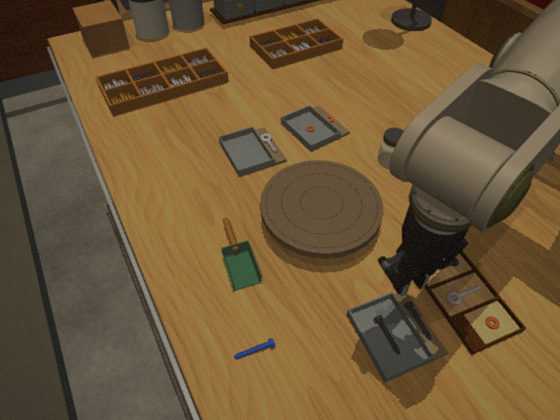

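View pics/side9.png

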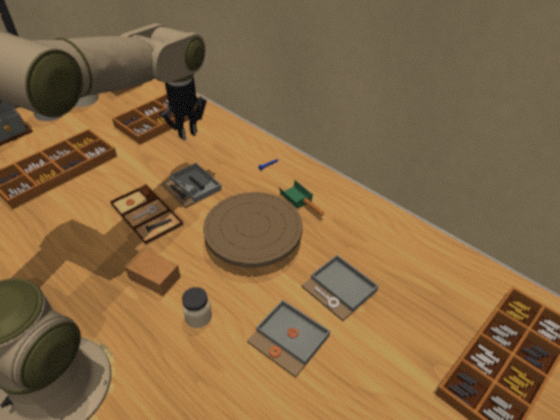

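All views show the lag bolt in its bin, the eye bolt and one washer in the kit, the other washer in its bin at scene (310,129), and the scoop and blue bolt where they were. I'll do one numeric check, then hand in.

```bash
python3 - <<'E'
from h import *
def fr(p,c,a):
    a=np.radians(a); d=p[:2]*1000-np.array(c); return np.round([d[0]*np.cos(a)+d[1]*np.sin(a),-d[0]*np.sin(a)+d[1]*np.cos(a)],1)
k=((428.9,289.3),-6.45)
print("washer kit",fr(onz("wrist",94.5,143,.0075),*k))
print("eye ring/tip kit",fr(onz("wrist",137,207,.0085),*k),fr(onz("wrist",82,207,.0085),*k))
print("kit lag head/tip",fr(onz("wrist",101,261,.011),*k),fr(onz("wrist",164,265,.010),*k))
print("lag bin tip/head",fr(onz("wrist",281,157,.01),(608.9,287.4),-6.4),fr(onz("wrist",281,224,.012),(608.9,287.4),-6.4))
ctrl.job_done(); print("done",ctrl.read_state()["time_s"])
E
```

```text
washer kit [-12.8  68.6]
eye ring/tip kit [21.  -0.8] [-40.   -0.9]
kit lag head/tip [-30.3 -66.8] [ 42.6 -72.5]
lag bin tip/head [ 1.5 36.5] [  1.6 -37.7]
the job is handed in; nothing more can be done
the job is handed in; nothing more can be done
```

The kit is complete and the job is handed in at about 34 s of the 112 s allowed. No verdict was reported.

**Last checks (wrist view, in each container's frame):**
- **Eye bolt:** in the middle bay, ring at (21, -1) mm and tip at (-40, -1) mm, which puts its point near (-10, -1) mm.
- **Kit washer:** in the short bay at (-13, 69) mm.
- **Spare lag bolt:** in its bin, running from y +36 mm to -38 mm at x ≈ 1.5 mm.
- **Spare washer:** near the middle of its bin, judged by eye only.
- **Kit's own lag bolt:** head (-30, -67) mm and tip (43, -73) mm. An early look gave (-29, -66) and (40, -71), so within a few millimetres it has not moved.
- **Scoop and blue bolt:** in the final scene image they look where they were; I did not measure them.

**What disagreed or went wrong:**
- **Fingertip height:** the real fingertips sat about 33 mm behind the reported TCP, not at it. That caused two empty closes on the eye bolt. I then worked from measured contact heights.
- **Force during correction:** while finding that height, the open fingers pressed on the turntable and the wrist read about 43 N (limit 120 N). I took this to be the fingertips, which the 40 N arm-and-body limit does not cover, but I could not rule out other contact.
- **Gripper opening:** it read 3–5 mm less than the size of the part held.
- **Corner measurements:** the outside cameras disagreed by about 10 mm on the kit and lag bin corners, so I used wrist views for placing.

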